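# Check honey samples into the sample drawer

### The arm

A 7-joint arm with a two-finger parallel gripper is mounted at the origin on the work surface. World frame = base frame: x ahead of the robot, y to its left, z up, the work surface at z = 0. Lengths are in m, angles in rad, forces in N, time in s.
With the tool pointing down it reaches from about 0.4 to 0.9 m from the base axis. Payload 5.5 kg.
Tool frame: the origin (TCP) lies midway between the tips of the shut fingers; the grasp point (between the pads) lies 19 mm behind it; z points along the fingers, y is the line along which they close (so a half turn about z gives the same grasp; the last joint's range is limited). The gripper opens to 92 mm and grips with 3 to 60 N. Pads are 19 mm wide; open, the fingers measure 130 mm over their backs; the gripper's body (75 mm by 190 mm) begins 47 mm behind the grasp point.
Start: joints at [1.606, 0.501, -0.427, 1.55, 0.221, 1.138, -0.21], TCP at [0.147, -0.633, 0.227] pointing down, gripper open.
Joint ranges: [-2.88, 2.88], [-0.31, 2.03], [-1.54, 1.56], [0.2, 2.42], [-1.41, 4.55], [0.19, 2.02], [-2.57, 2.57]. Speed limits (rad/s): [2.57, 2.57, 3.14, 3.14, 3.14, 3.14, 3.14].

### API

Orientations are given as [roll, pitch, yaw] about the fixed x, y, z axes, in that order (R = Rz(yaw) Ry(pitch) Rx(roll)).
In Python, from plant import bot gives the robot as it stands.
- The arm moves only by the tool play_rows, never from a script. Its argument "rows" is a list of rows, each an object of numbers: "dx", "dy", "dz": the shift along the tool's x, y, z in m; "wx", "wy", "wz": the turn, a rotation vector about the tool's x, y, z in degrees; "grip": the opening, from 0 (shut) to 1 (fully open). A call has exactly 10 rows; each row shifts and turns the commanded pose from where the row before left it, along the tool's axes as they then stand; what a row does not reach is not made up. A row lasts 1/12 s, in which the tool goes at most 41.7 mm and 7.16 degrees, less where a joint would pass 70% of its speed; a pose out of reach is approached as far as the arm can. A call is refused whole if a number of a shift passes 0.0417 or a number of a turn 7.16, either way. A call with a gripper value outside its range is refused whole. The fingers move at their own pace and stop on an object; the grip force is fixed at half the most. Time passes only in rows, so rows that do not move let the fingers close, or fill a call up. It gives the time, the measured TCP pose, the force, the opening and the grip force at its end, in the units of the state.
- bot.sense(): the state, without advancing time (a new reading comes with each control period).
- bot.snapshot(name): name is "scene" or "top" or "wrist"; returns a dict with "image" (400x640x3 uint8, red, green, blue), "fx", "fy", "cx", "cy" (pixels), "dist_coeffs" ([k1, k2, p1, p2, k3] as OpenCV has them; the pictures are not rectified), "R" (3x3) and "t" (3): a world point X has camera coordinates R X + t. Camera axes: x right, y down, z forward; pixel columns grow to the right and rows downward; lengths in m; the calibration is good to about 2 mm. A picture is of the moment at which its call begins. There is no depth.
- bot.job_done(): hands the job in; it is judged then, once.
The state is a dict: "time_s": time; "q": joint angles; "joint_velocities": joint speeds; "joint_torque": joint torques, N m; "tool_pos": TCP position; "ee_rot": TCP orientation; "wrist_force": force on the tool from outside, world axes, zero at the start; "torque": the same for the moment, N m; "gripper_width": opening from 0.0 (shut) to 1.0 (fully open); "grasp_force": force on a finger pad.
Only numpy, scipy, OpenCV 4.12 (cv2) and the standard library are available. Lean on these libraries where they do the work, as an engineer would, in place of code of your own. Each camera call takes 0.05 s, during which the arm holds its last target. There are 200 camera calls.

### The job

Check in the honey samples, of which there are two or three: pull the sample drawer fully out to its stop and stand every jar upright in it, then take the bar-code scanner and read the label on each jar's lid as it stands in the drawer, from the tallest jar to the shortest, holding the scanner still on each label for about a second. Finally lay the scanner back on its stand, upright and pointing the way it did, and shut the drawer fully. Leave the bottle and the notebooks where they are.

Things in the scene. Friction and masses are not known exactly. Their poses are not given: they have to be found in the camera images.
- jar_tall: The tallest honey sample jar, when present: a straight-sided amber round jar with a brass screw lid of the same diameter, 66 mm across and 88 mm high, 0.2 to 0.4 kg, standing on the bench. Origin at the centre of its underside, z up.
- jar_tall_label (a point): Centre of the 36 mm square white bar-code label on top of the lid of the tallest jar, 88 mm above its underside.
- jar_medium: The middle-sized honey sample jar, when present: a straight-sided amber round jar with a brass screw lid of the same diameter, 64 mm across and 70 mm high, 0.2 to 0.4 kg, standing on the bench. Origin at the centre of its underside, z up.
- jar_medium_label (a point): Centre of the 36 mm square white bar-code label on top of the lid of the middle-sized jar, 70 mm above its underside.
- jar_short: The shortest honey sample jar, when present: a straight-sided amber round jar with a brass screw lid of the same diameter, 60 mm across and 52 mm high, 0.2 to 0.4 kg, standing on the bench. Origin at the centre of its underside, z up.
- jar_short_label (a point): Centre of the 36 mm square white bar-code label on top of the lid of the shortest jar, 52 mm above its underside.
- drawer (a joint): How far the drawer of the cabinet is out, in m: 0 is shut, 0.17 is fully out against its stop. It slides along the cabinet's -x, runs stiffly (about 2 N) and stays where it is left.
- cabinet: Low white sample cabinet fixed to the bench, 220 mm deep (x), 370 mm wide (y), 145 mm high, with one drawer. Origin at the centre of its underside; its front face, at x = -110 mm, looks along its -x, towards the robot.
- drawer_handle (a point): Middle of the drawer's bar handle: a round bar 12 mm thick, 120 mm long along the cabinet's y, 105 mm above the bench, its axis 42 mm out from the drawer's front panel (so 36 mm of free gap behind it). The front panel is 12 mm thick, 366 mm wide, and its upper edge is 133 mm above the bench. The frame has the cabinet's axes.
- drawer_in (a point): Centre of the drawer's flat inner floor, 20 mm above the bench; it moves with the drawer and has the cabinet's axes. Clear inside: 175 mm along x (from -87 to +87), 320 mm along y. Side and back walls rise 45 mm above the floor, the front panel 113 mm; the closed cabinet leaves 115 mm of height over the floor. Fully out, the whole inside lies in front of the cabinet except its last 5 mm.
- scanner: Hand-held bar-code scanner. White straight handle 110 mm long (x), 34 mm wide (y), 40 mm high, and a black head at its +x end that slants down and forward; 0.22 kg, balance point at x = 15 mm. Origin at the centre of the handle's underside, x towards the head, z up. At the start the handle lies on the stand with the head overhanging; grip it across its width.
- scanner_window (a point): Centre of the scanner's window, at (82, 0, 4) mm in the scanner's frame. Its x axis is the line of sight: it points forward and 55 degrees below the handle's x axis when the scanner is level; y is the scanner's y. It reads a label whose centre lies 35 to 140 mm out along this line and within 16 mm of it sideways, both ways (half a label), while the scanner is held still.
- stand_top (a point): Centre of the flat top of the scanner's stand: a grey block 90 mm (x) by 60 mm (y), 50 mm high, fixed to the bench on a thin 140 by 100 mm foot plate. x is the way the scanner points when it is at rest.
- bottle: Bystander: a corked amber bottle, 64 mm across, 190 mm high. Origin at the centre of its underside.
- notebooks: Bystander: two notebooks in a pile, 200 x 150 mm, 32 mm high. Origin at the centre of the underside.
Not all that is in view belongs to the job. What is shaped like the jar_medium but blue or turquoise is not meant.

How it is judged:
On the way, in this order (a step that is already met when the one before it is completed fails the run):
1. the drawer is pulled out to its stop (value of joint drawer above 0.16 m), for 0.2 s.
2. every jar stands upright in the drawer, let go (value of joint drawer above 0.15 m and x of jar_tall in the frame of drawer_in between -0.085 and 0.085 m and y of jar_tall in the frame of drawer_in between -0.155 and 0.155 m and z of jar_tall in the frame of drawer_in between -0.01 and 0.012 m and angle between each of jar_tall, jar_medium, jar_short's own z axis and vertical below 0.15 rad and linear speed of each of jar_tall, jar_medium, jar_short below 0.05 m/s and contact force between each of jar_tall, jar_medium, jar_short and the fingers below 0.3 N and x of jar_medium in the frame of drawer_in between -0.085 and 0.085 m and y of jar_medium in the frame of drawer_in between -0.155 and 0.155 m and z of jar_medium in the frame of drawer_in between -0.01 and 0.012 m and x of jar_short in the frame of drawer_in between -0.085 and 0.085 m and y of jar_short in the frame of drawer_in between -0.155 and 0.155 m and z of jar_short in the frame of drawer_in between -0.01 and 0.012 m), for 0.2 s.
3. the scanner is held still on the label of the tallest jar (if present), standing in the drawer (x of jar_tall_label in the frame of scanner_window between 0.035 and 0.14 m and y of jar_tall_label in the frame of scanner_window between -0.016 and 0.016 m and z of jar_tall_label in the frame of scanner_window between -0.016 and 0.016 m and x of jar_tall in the frame of drawer_in between -0.085 and 0.085 m and y of jar_tall in the frame of drawer_in between -0.155 and 0.155 m and z of jar_tall in the frame of drawer_in between -0.01 and 0.012 m and angle between jar_tall's own z axis and vertical below 0.15 rad and linear speed of jar_tall below 0.05 m/s), for 0.8 s.
4. the scanner is held still on the label of the middle-sized jar (if present), standing in the drawer (x of jar_medium_label in the frame of scanner_window between 0.035 and 0.14 m and y of jar_medium_label in the frame of scanner_window between -0.016 and 0.016 m and z of jar_medium_label in the frame of scanner_window between -0.016 and 0.016 m and x of jar_medium in the frame of drawer_in between -0.085 and 0.085 m and y of jar_medium in the frame of drawer_in between -0.155 and 0.155 m and z of jar_medium in the frame of drawer_in between -0.01 and 0.012 m and angle between jar_medium's own z axis and vertical below 0.15 rad and linear speed of jar_medium below 0.05 m/s), for 0.8 s.
5. the scanner is held still on the label of the shortest jar (if present), standing in the drawer (x of jar_short_label in the frame of scanner_window between 0.035 and 0.14 m and y of jar_short_label in the frame of scanner_window between -0.016 and 0.016 m and z of jar_short_label in the frame of scanner_window between -0.016 and 0.016 m and x of jar_short in the frame of drawer_in between -0.085 and 0.085 m and y of jar_short in the frame of drawer_in between -0.155 and 0.155 m and z of jar_short in the frame of drawer_in between -0.01 and 0.012 m and angle between jar_short's own z axis and vertical below 0.15 rad and linear speed of jar_short below 0.05 m/s), for 0.8 s.
At the end, for the whole second after the job is handed in: The drawer is shut to within 12 mm, every present jar stands upright in it (within 0.15 rad, on its floor), and the scanner lies at rest, level, on its stand with the middle of its underside within 28 mm of the middle of the stand's top and pointing the stand's way within 0.35 rad (x of jar_tall in the frame of drawer_in between -0.085 and 0.085 m and y of jar_tall in the frame of drawer_in between -0.155 and 0.155 m and z of jar_tall in the frame of drawer_in between -0.01 and 0.012 m and angle between each of jar_tall, jar_medium, jar_short's own z axis and vertical below 0.15 rad and linear speed of each of jar_tall, jar_medium, jar_short below 0.05 m/s and x of jar_medium in the frame of drawer_in between -0.085 and 0.085 m and y of jar_medium in the frame of drawer_in between -0.155 and 0.155 m and z of jar_medium in the frame of drawer_in between -0.01 and 0.012 m and x of jar_short in the frame of drawer_in between -0.085 and 0.085 m and y of jar_short in the frame of drawer_in between -0.155 and 0.155 m and z of jar_short in the frame of drawer_in between -0.01 and 0.012 m and value of joint drawer below 0.012 m and distance between scanner and stand_top below 0.028 m and angle between scanner's own z axis and vertical below 0.12 rad and x of scanner_window in the frame of stand_top between 0.05 and 0.12 m and angle between the x axis of scanner and the x axis of stand_top, either way round below 0.35 rad and linear speed of scanner below 0.02 m/s); the robot touches nothing.
It fails at once if the bottle or the notebooks are moved by more than 30 mm (distance of any of bottle, notebooks from where it was at the start of the episode above 0.03 m).
Of jar_tall, jar_medium, jar_short only 2 to 3 are there at a start; the rules pass over those that are not, and their reading is None.
At some moment in a run one of jar_medium, jar_short may be knocked a few centimetres aside while the robot is not near it.
It also fails if it takes over 210 s, if anything falls off the work surface, if the arm or the gripper's body presses on something with over 40 N, if the wrist force passes 120 N, or if a joint passes its speed limit or range.

## Working session

There is one attempt and no reset: what is moved stays moved. The work goes in short steps, Python scripts to look and compute and a tool call to move; the robot and the scene stay as the last step left them, time stands still between calls to the robot, and variables do not carry over. Pictures are saved under pics/ and viewed, at most 14 in all, crops included, and the job is handed in when it is done.

Besides the shell and the picture viewer there is one more tool, called after "Emit:" as name([rows], argument=value, ...), one row to a line, values as JSON. play_rows: Moves the arm, as the interface text tells. Its arguments: {"type":"object","properties":{"rows":{"type":"array"}},"required":["rows"]}

```bash
ls; mkdir -p pics; python3 - <<'E'
from plant import bot
import cv2
for n in("scene","top"):
    s=bot.snapshot(n); cv2.imwrite(f"pics/{n}0.png",s["image"][:,:,::-1]); print(n,s["fx"],s["cx"],s["cy"],s["dist_coeffs"],s["R"],s["t"])
print(bot.sense())
E
```

```text
pics
scene 421.41849320028007 316.8388936230318 203.25041303883324 [-0.1039821  0.         0.         0.         0.       ] [[-0.7703504   0.63760072 -0.0050571 ]
 [ 0.33863722  0.4023962  -0.8505305 ]
 [-0.5402639  -0.65691903 -0.52590141]] [ 0.43061709 -0.12893705  1.5882921 ]
top 519.6191975881759 310.4992079324339 200.8149438513606 [-0.01187637  0.          0.          0.          0.        ] [[-0.01528209 -0.99987168 -0.00480358]
 [-0.99820051  0.0155348  -0.05791722]
 [ 0.05798441  0.00390984 -0.99830983]] [0.06787379 0.58611979 1.61548407]
{'time_s': 0.1, 'q': array([ 1.60620819,  0.50177076, -0.42681099,  1.55131641,  0.220806  ,
        1.13828882, -0.21031673]), 'joint_velocities': array([-0.00095432, -0.00369975, -0.00172176, -0.0036298 , -0.00105121,
       -0.00106694,  0.00027149]), 'joint_torque': array([-1.15390526e-02, -5.67866457e+01, -5.83850116e+00, -2.79912865e+01,
       -6.88541355e-02,  2.39748659e-02,  6.66603455e-05]), 'tool_pos': array([ 0.14660982, -0.6326196 ,  0.22578401]), 'ee_rot': array([-3.13986452e+00, -6.73963914e-05,  2.27819483e-01]), 'wrist_force': array([ 0.03822916, -0.31811517, -0.61077212]), 'torque': array([-0.01692961,  0.01933454, -0.04128619]), 'grasp_force': 0.0, 'gripper_width': 0.9987137662101677}
```

View pics/scene0.png

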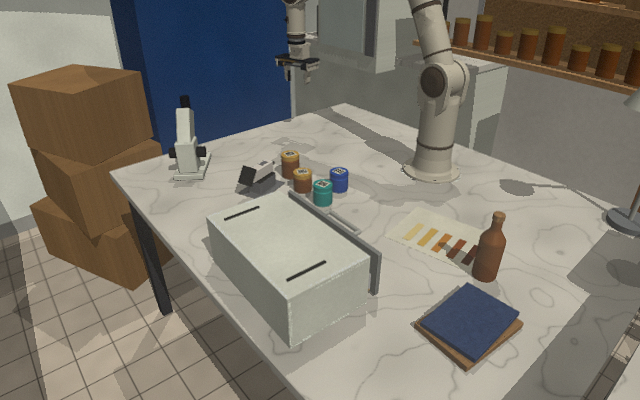

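View pics/top0.png

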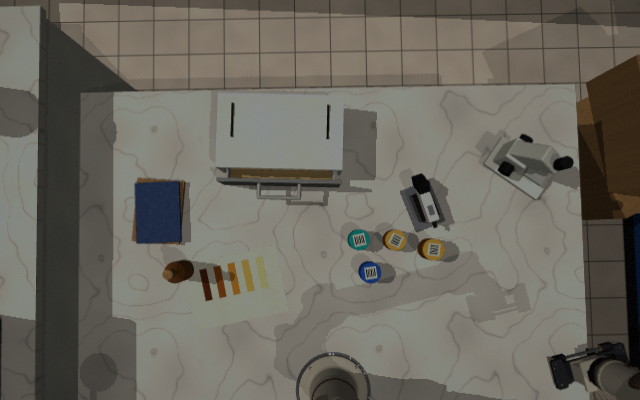

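The top view shows two amber jars at about (396,240) and (433,250). The decoys are at (359,240) and (370,272), the scanner is at (423,203), and the cabinet front is at row ~180. Next I'll zoom in.

```bash
cat > h.py <<'E'
import numpy as np, cv2
from plant import bot
def cam(s):
    return np.array([[s["fx"],0,s["cx"]],[0,s["fy"],s["cy"]],[0,0,1]]),np.array(s["dist_coeffs"]),np.array(s["R"]),np.array(s["t"])
def unproj(s,uv,z):
    K,d,R,t=cam(s); p=cv2.undistortPoints(np.array([[uv]],float),K,d)[0,0]
    C=-R.T@t; r=R.T@np.array([p[0],p[1],1]); return C+r*(z-C[2])/r[2]
def proj(s,X):
    K,d,R,t=cam(s); return cv2.projectPoints(np.array(X,float).reshape(-1,1,3),cv2.Rodrigues(R)[0],t,K,d)[0][:,0]
def crop(s,x0,y0,w,h,k,name):
    cv2.imwrite(f"pics/{name}.png",cv2.resize(s["image"][y0:y0+h,x0:x0+w,::-1],None,fx=k,fy=k,interpolation=cv2.INTER_CUBIC))
E
python3 - <<'E'
from h import *
s=bot.snapshot("top"); a=cv2.resize(s["image"][85:285,210:460],None,fx=3.2,fy=3.0*1.0667,interpolation=cv2.INTER_CUBIC)[:600]
crop(s,345,170,115,85,5,"c1"); 
b=bot.snapshot("scene"); crop(b,230,140,160,110,5,"c2")
# drawer/cab crop
crop(s,210,85,150,120,5,"c3")
E
```

```text
(no output)
```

View pics/c1.png

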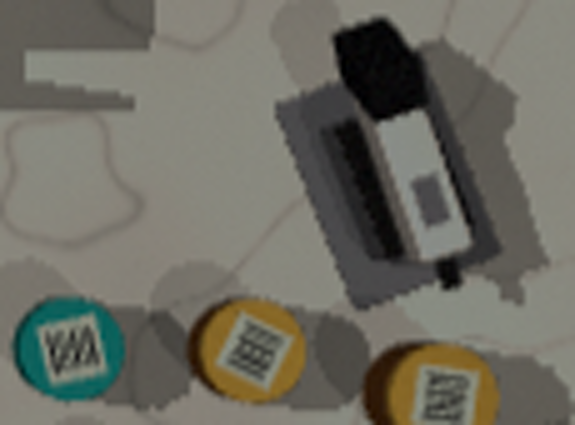

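View pics/c2.png

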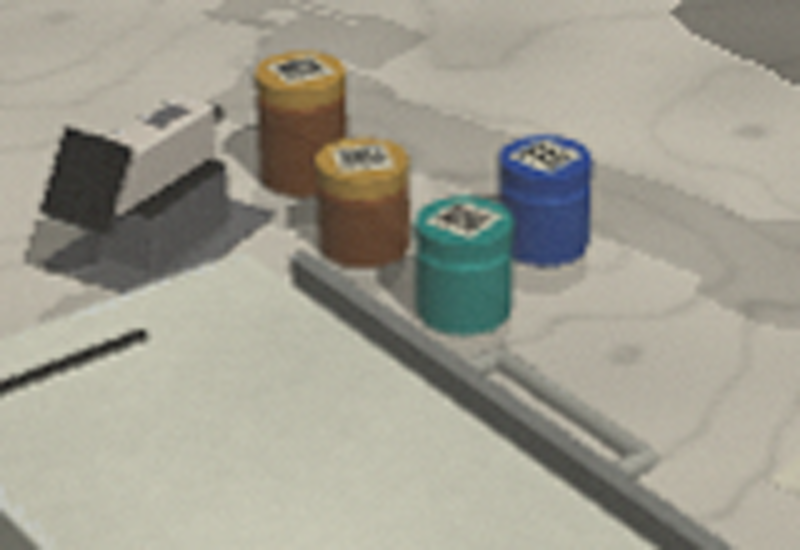

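View pics/c3.png

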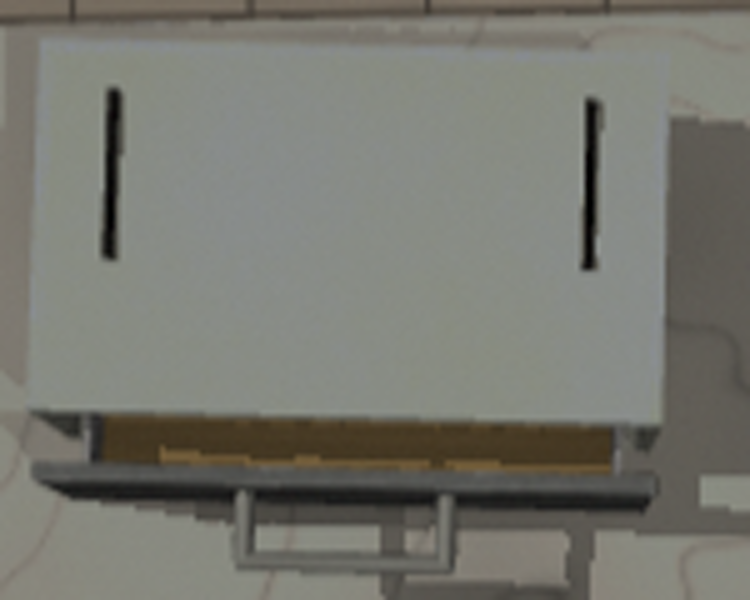

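The scene view shows one tall amber jar and one nearer the decoys' height, so probably tall and medium. The drawer is already slightly open, with its handle bar at crop (345,562). Next I'll compute positions.

```bash
python3 - <<'E'
from h import *
np.set_printoptions(precision=4,suppress=True)
s=bot.snapshot("top"); b=bot.snapshot("scene")
def tri(u,v):
    A=[];B=[]
    for c,p in((s,u),(b,v)):
        K,d,R,t=cam(c); n=cv2.undistortPoints(np.array([[p]],float),K,d)[0,0]
        for i in(0,1): A.append(R[i]-n[i]*R[2]); B.append(n[i]*t[2]-t[i])
    return np.linalg.lstsq(np.array(A),np.array(B),rcond=None)[0]
for nm,u,v in(("tall",(434.4,249.4),(290,153.4)),("med",(396,239.6),(302.4,171.2)),("turq",(359.5,239.8),(322.5,183.3)),("blue",(370,272),(339,171))):
    print(nm,tri(u,v),unproj(s,u,.088),unproj(s,u,.07),unproj(s,u,.052))
f=lambda p:(p[0]/5+209.9,p[1]/5+84.9)
cs=np.array([unproj(s,f(p),.145) for p in((40,38),(670,57),(662,425),(28,410))]); print(cs)
print("len",[np.linalg.norm(cs[i]-cs[(i+1)%4]) for i in range(4)],cs.mean(0))
print("panel top",[unproj(s,f(p),.133) for p in((35,463),(655,480),(35,475),(655,493))])
print("handle",[unproj(s,f(p),.105) for p in((235,555),(452,564),(345,560))])
g=lambda p:(p[0]/5+344.9,p[1]/5+169.9)
print("hnd",[unproj(s,g(p),.09)[:2] for p in((375,122),(425,108),(470,245),(420,262))])
print("foot",[unproj(s,g(p),.004)[:2] for p in((275,103),(360,308),(500,250))])
E
```

```text
tall [ 0.4303 -0.3091  0.0847] [ 0.4318 -0.3094  0.088 ] [ 0.4311 -0.3136  0.07  ] [ 0.4304 -0.3178  0.052 ]
med [ 0.4611 -0.1976  0.0669] [ 0.4628 -0.1954  0.088 ] [ 0.4625 -0.1983  0.07  ] [ 0.4621 -0.2011  0.052 ]
turq [ 0.463  -0.0877  0.0671] [ 0.4639 -0.0862  0.088 ] [ 0.4636 -0.0878  0.07  ] [ 0.4632 -0.0894  0.052 ]
blue [ 0.3652 -0.117   0.0675] [ 0.3677 -0.1156  0.088 ] [ 0.3662 -0.1175  0.07  ] [ 0.3648 -0.1194  0.052 ]
[[ 0.9024  0.3253  0.145 ]
 [ 0.8849 -0.0442  0.145 ]
 [ 0.6682 -0.0354  0.145 ]
 [ 0.6828  0.3333  0.145 ]]
len [np.float64(0.3699593267206623), np.float64(0.21689273345701465), np.float64(0.36898039480834605), np.float64(0.2197410446891194)] [0.7846 0.1447 0.145 ]
panel top [array([0.6531, 0.3315, 0.133 ]), array([ 0.6373, -0.0314,  0.133 ]), array([0.646 , 0.3316, 0.133 ]), array([ 0.6297, -0.0313,  0.133 ])]
handle [array([0.5991, 0.2178, 0.105 ]), array([0.5917, 0.0887, 0.105 ]), array([0.5951, 0.1523, 0.105 ])]
hnd [array([ 0.5973, -0.2702]), array([ 0.6053, -0.3004]), array([ 0.5226, -0.325 ]), array([ 0.5129, -0.2948])]
foot [array([ 0.6162, -0.2249]), array([ 0.4857, -0.2753]), array([ 0.5209, -0.3648])]
```

Triangulation gives the tall jar at (0.431,-0.310) and the medium jar at (0.4625,-0.198), with no short jar. The cabinet's yaw is about -0.041, the drawer is about 25 mm out, and the handle is near (0.596,0.152). Next: a planner for constant rows.

```bash
cat > p.py <<'E'
# usage: p.py x y z psi n  -> constant row numbers for n moving rows (tool kept pointing down)
import sys
from h import *
from scipy.spatial.transform import Rotation as Ro
x,y,z,psi,n=[float(a) for a in sys.argv[1:6]]; n=int(n)
s=bot.sense(); R0=Ro.from_euler("xyz",s["ee_rot"]); R1=Ro.from_euler("xyz",[np.pi,0,psi])
w=(R0.inv()*R1).as_rotvec()/n
M=sum((R0*Ro.from_rotvec(w*k)).as_matrix() for k in range(n))
d=np.linalg.solve(M,np.array([x,y,z])-s["tool_pos"])
print("d",d.round(5),"w",np.degrees(w).round(3),"pos",s["tool_pos"].round(4),"rot",s["ee_rot"].round(4),"q",s["q"].round(2))
E
python3 p.py .40 -.30 .30 .9 14; python3 p.py .40 -.3 .3 .9 10
```

```text
d [ 0.02827 -0.01131 -0.00525] w [-3.000e-03 -1.000e-03 -2.751e+00] pos [ 0.1467 -0.633   0.2264] rot [-3.1409 -0.      0.2278] q [ 1.61  0.5  -0.43  1.55  0.22  1.14 -0.21]
d [ 0.03942 -0.01622 -0.00736] w [-4.000e-03 -1.000e-03 -3.851e+00] pos [ 0.1467 -0.633   0.2264] rot [-3.1409 -0.      0.2278] q [ 1.61  0.5  -0.43  1.55  0.22  1.14 -0.21]
```

Emit:
play_rows([
  {"dx":0.0283,"dy":-0.0113,"dz":-0.0053,"wz":-2.75,"grip":0.33},
  {"dx":0.0283,"dy":-0.0113,"dz":-0.0053,"wz":-2.75,"grip":0.33},
  {"dx":0.0283,"dy":-0.0113,"dz":-0.0053,"wz":-2.75,"grip":0.33},
  {"dx":0.0283,"dy":-0.0113,"dz":-0.0053,"wz":-2.75,"grip":0.33},
  {"dx":0.0283,"dy":-0.0113,"dz":-0.0053,"wz":-2.75,"grip":0.33},
  {"dx":0.0283,"dy":-0.0113,"dz":-0.0053,"wz":-2.75,"grip":0.33},
  {"dx":0.0283,"dy":-0.0113,"dz":-0.0053,"wz":-2.75,"grip":0.33},
  {"dx":0.0283,"dy":-0.0113,"dz":-0.0053,"wz":-2.75,"grip":0.33},
  {"dx":0.0283,"dy":-0.0113,"dz":-0.0053,"wz":-2.75,"grip":0.33},
  {"dx":0.0283,"dy":-0.0113,"dz":-0.0053,"wz":-2.75,"grip":0.33},
])

```text
schema error: expected keys dx, dy, dz, wx, wy, wz, grip
```

```bash
python3 p.py .594 .152 .28 1.53 14; python3 p.py .594 .152 .28 1.53 18
```

```text
d [ 0.06763 -0.01516 -0.00382] w [-2.000e-03 -2.000e-03 -5.329e+00] pos [ 0.1467 -0.633   0.2264] rot [-3.1409 -0.      0.2278] q [ 1.61  0.5  -0.43  1.55  0.22  1.14 -0.21]
d [ 0.05273 -0.01125 -0.00297] w [-2.000e-03 -1.000e-03 -4.145e+00] pos [ 0.1467 -0.633   0.2264] rot [-3.1409 -0.      0.2278] q [ 1.61  0.5  -0.43  1.55  0.22  1.14 -0.21]
```

All seven keys are required.

Emit:
play_rows([
  {"dx":0.0394,"dy":-0.0162,"dz":-0.0074,"wx":0,"wy":0,"wz":-3.85,"grip":0.33},
  {"dx":0.0394,"dy":-0.0162,"dz":-0.0074,"wx":0,"wy":0,"wz":-3.85,"grip":0.33},
  {"dx":0.0394,"dy":-0.0162,"dz":-0.0074,"wx":0,"wy":0,"wz":-3.85,"grip":0.33},
  {"dx":0.0394,"dy":-0.0162,"dz":-0.0074,"wx":0,"wy":0,"wz":-3.85,"grip":0.33},
  {"dx":0.0394,"dy":-0.0162,"dz":-0.0074,"wx":0,"wy":0,"wz":-3.85,"grip":0.33},
  {"dx":0.0394,"dy":-0.0162,"dz":-0.0074,"wx":0,"wy":0,"wz":-3.85,"grip":0.33},
  {"dx":0.0394,"dy":-0.0162,"dz":-0.0074,"wx":0,"wy":0,"wz":-3.85,"grip":0.33},
  {"dx":0.0394,"dy":-0.0162,"dz":-0.0074,"wx":0,"wy":0,"wz":-3.85,"grip":0.33},
  {"dx":0.0394,"dy":-0.0162,"dz":-0.0074,"wx":0,"wy":0,"wz":-3.85,"grip":0.33},
  {"dx":0.0394,"dy":-0.0162,"dz":-0.0074,"wx":0,"wy":0,"wz":-3.85,"grip":0.33},
])

```text
time_s: 1.13
tool_pos: [0.3918, -0.3106, 0.2985]
ee_rot: [3.141, 0.0, 0.904]
wrist_force: [0.2, -0.9, 0.3]
gripper_width: 0.351
grasp_force: 0.0
```

```bash
python3 p.py .595 .152 .22 1.53 15; python3 p.py .595 .152 .22 1.53 18
```

```text
d [0.03421 0.00133 0.00523] w [ 3.000e-03  1.000e-03 -2.392e+00] pos [ 0.3918 -0.3106  0.2985] rot [3.1408 0.     0.9036] q [ 1.29  0.19 -0.76  1.82  0.14  1.18 -0.18]
d [0.02851 0.00121 0.00436] w [ 2.000e-03  1.000e-03 -1.994e+00] pos [ 0.3918 -0.3106  0.2985] rot [3.1408 0.     0.9036] q [ 1.29  0.19 -0.76  1.82  0.14  1.18 -0.18]
```

Emit:
play_rows([
  {"dx":0.0342,"dy":0.0013,"dz":0.0052,"wx":0,"wy":0,"wz":-2.39,"grip":0.33},
  {"dx":0.0342,"dy":0.0013,"dz":0.0052,"wx":0,"wy":0,"wz":-2.39,"grip":0.33},
  {"dx":0.0342,"dy":0.0013,"dz":0.0052,"wx":0,"wy":0,"wz":-2.39,"grip":0.33},
  {"dx":0.0342,"dy":0.0013,"dz":0.0052,"wx":0,"wy":0,"wz":-2.39,"grip":0.33},
  {"dx":0.0342,"dy":0.0013,"dz":0.0052,"wx":0,"wy":0,"wz":-2.39,"grip":0.33},
  {"dx":0.0342,"dy":0.0013,"dz":0.0052,"wx":0,"wy":0,"wz":-2.39,"grip":0.33},
  {"dx":0.0342,"dy":0.0013,"dz":0.0052,"wx":0,"wy":0,"wz":-2.39,"grip":0.33},
  {"dx":0.0342,"dy":0.0013,"dz":0.0052,"wx":0,"wy":0,"wz":-2.39,"grip":0.33},
  {"dx":0.0342,"dy":0.0013,"dz":0.0052,"wx":0,"wy":0,"wz":-2.39,"grip":0.33},
  {"dx":0.0342,"dy":0.0013,"dz":0.0052,"wx":0,"wy":0,"wz":-2.39,"grip":0.33},
])

```text
time_s: 1.97
tool_pos: [0.5607, -0.0166, 0.2458]
ee_rot: [3.141, 0.0, 1.318]
wrist_force: [0.4, -0.0, -0.4]
gripper_width: 0.328
grasp_force: 0.0
```

Emit:
play_rows([
  {"dx":0.0342,"dy":0.0013,"dz":0.0052,"wx":0,"wy":0,"wz":-2.39,"grip":0.33},
  {"dx":0.0342,"dy":0.0013,"dz":0.0052,"wx":0,"wy":0,"wz":-2.39,"grip":0.33},
  {"dx":0.0342,"dy":0.0013,"dz":0.0052,"wx":0,"wy":0,"wz":-2.39,"grip":0.33},
  {"dx":0.0342,"dy":0.0013,"dz":0.0052,"wx":0,"wy":0,"wz":-2.39,"grip":0.33},
  {"dx":0.0342,"dy":0.0013,"dz":0.0052,"wx":0,"wy":0,"wz":-2.39,"grip":0.33},
  {"dx":0,"dy":0,"dz":0,"wx":0,"wy":0,"wz":0,"grip":0.33},
  {"dx":0,"dy":0,"dz":0,"wx":0,"wy":0,"wz":0,"grip":0.33},
  {"dx":0,"dy":0,"dz":0,"wx":0,"wy":0,"wz":0,"grip":0.33},
  {"dx":0,"dy":0,"dz":0,"wx":0,"wy":0,"wz":0,"grip":0.33},
  {"dx":0,"dy":0,"dz":0,"wx":0,"wy":0,"wz":0,"grip":0.33},
])

```text
time_s: 2.8
tool_pos: [0.5958, 0.1472, 0.2201]
ee_rot: [3.141, 0.001, 1.523]
wrist_force: [-0.8, -0.2, 0.1]
gripper_width: 0.329
grasp_force: 0.0
```

```bash
python3 p.py .596 .152 .093 1.53 7; python3 -c "
from h import *
s=bot.snapshot('wrist'); cv2.imwrite('pics/w1.png',s['image'][:,:,::-1])
print(proj(s,[[.595,.152,.105],[.6,.21,.105],[.591,.092,.105]]), bot.sense()['gripper_width'])"
```

```text
d [ 7.000e-04 -1.000e-05  1.816e-02] w [ 0.003  0.009 -0.061] pos [0.5958 0.1472 0.2201] rot [3.1412e+00 1.1000e-03 1.5225e+00] q [ 0.37  0.57 -0.92  1.64  0.49  1.17 -0.72]
[[326.92352589 190.01006638]
 [329.45107451 126.06142858]
 [325.78547318 248.70981036]] 0.32772954844758945
```

View pics/w1.png

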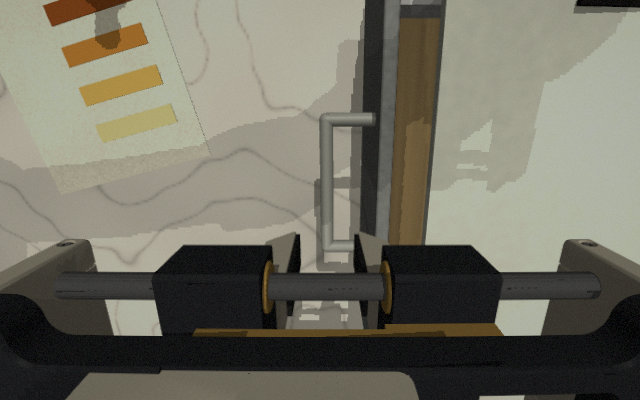

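The wrist view shows the bar at column ~327, centred between the fingers and matching the projection. Next I'll descend and grip.

Emit:
play_rows([
  {"dx":0.0007,"dy":0,"dz":0.018,"wx":0,"wy":0,"wz":0,"grip":0.33},
  {"dx":0.0007,"dy":0,"dz":0.018,"wx":0,"wy":0,"wz":0,"grip":0.33},
  {"dx":0.0007,"dy":0,"dz":0.018,"wx":0,"wy":0,"wz":0,"grip":0.33},
  {"dx":0.0007,"dy":0,"dz":0.018,"wx":0,"wy":0,"wz":0,"grip":0.33},
  {"dx":0.0007,"dy":0,"dz":0.018,"wx":0,"wy":0,"wz":0,"grip":0.33},
  {"dx":0.0007,"dy":0,"dz":0.018,"wx":0,"wy":0,"wz":0,"grip":0.33},
  {"dx":0.0007,"dy":0,"dz":0.018,"wx":0,"wy":0,"wz":0,"grip":0.33},
  {"dx":0,"dy":0,"dz":0,"wx":0,"wy":0,"wz":0,"grip":0.33},
  {"dx":0,"dy":0,"dz":0,"wx":0,"wy":0,"wz":0,"grip":0.33},
  {"dx":0,"dy":0,"dz":0,"wx":0,"wy":0,"wz":0,"grip":0.0},
])

```text
time_s: 3.68
tool_pos: [0.5964, 0.1538, 0.0952]
ee_rot: [3.14, -0.0, 1.524]
wrist_force: [0.2, 0.3, -0.1]
gripper_width: 0.293
grasp_force: 0.0
```

Emit:
play_rows([
  {"dx":0,"dy":0,"dz":0,"wx":0,"wy":0,"wz":0,"grip":0.0},
  {"dx":0,"dy":0,"dz":0,"wx":0,"wy":0,"wz":0,"grip":0.0},
  {"dx":0,"dy":0,"dz":0,"wx":0,"wy":0,"wz":0,"grip":0.0},
  {"dx":0,"dy":0,"dz":0,"wx":0,"wy":0,"wz":0,"grip":0.0},
  {"dx":0,"dy":0,"dz":0,"wx":0,"wy":0,"wz":0,"grip":0.0},
  {"dx":0,"dy":0,"dz":0,"wx":0,"wy":0,"wz":0,"grip":0.0},
  {"dx":0,"dy":0,"dz":0,"wx":0,"wy":0,"wz":0,"grip":0.0},
  {"dx":0,"dy":0,"dz":0,"wx":0,"wy":0,"wz":0,"grip":0.0},
  {"dx":0,"dy":0,"dz":0,"wx":0,"wy":0,"wz":0,"grip":0.0},
  {"dx":0,"dy":0,"dz":0,"wx":0,"wy":0,"wz":0,"grip":0.0},
])

```text
time_s: 4.52
tool_pos: [0.5963, 0.1542, 0.0953]
ee_rot: [3.14, 0.0, 1.525]
wrist_force: [-1.7, -0.1, 6.1]
gripper_width: 0.116
grasp_force: 30.0
```

```bash
python3 p.py .452 .158 .093 1.53 10
```

```text
d [-0.00024 -0.01444  0.00022] w [ 0.01   0.001 -0.027] pos [0.5963 0.1542 0.0953] rot [3.1399e+00 2.0000e-04 1.5254e+00] q [ 0.29  0.71 -0.82  1.73  0.62  0.97 -0.82]
```

Emit:
play_rows([
  {"dx":0,"dy":-0.0145,"dz":0,"wx":0,"wy":0,"wz":0,"grip":0.0},
  {"dx":0,"dy":-0.0145,"dz":0,"wx":0,"wy":0,"wz":0,"grip":0.0},
  {"dx":0,"dy":-0.0145,"dz":0,"wx":0,"wy":0,"wz":0,"grip":0.0},
  {"dx":0,"dy":-0.0145,"dz":0,"wx":0,"wy":0,"wz":0,"grip":0.0},
  {"dx":0,"dy":-0.0145,"dz":0,"wx":0,"wy":0,"wz":0,"grip":0.0},
  {"dx":0,"dy":-0.0145,"dz":0,"wx":0,"wy":0,"wz":0,"grip":0.0},
  {"dx":0,"dy":-0.0145,"dz":0,"wx":0,"wy":0,"wz":0,"grip":0.0},
  {"dx":0,"dy":-0.0145,"dz":0,"wx":0,"wy":0,"wz":0,"grip":0.0},
  {"dx":0,"dy":-0.0145,"dz":0,"wx":0,"wy":0,"wz":0,"grip":0.0},
  {"dx":0,"dy":-0.0145,"dz":0,"wx":0,"wy":0,"wz":0,"grip":0.0},
])

```text
time_s: 5.35
tool_pos: [0.4535, 0.1601, 0.0953]
ee_rot: [3.135, 0.0, 1.525]
wrist_force: [54.5, -5.6, -27.4]
gripper_width: 0.127
grasp_force: 30.3
```

Emit:
play_rows([
  {"dx":0,"dy":-0.001,"dz":0,"wx":0,"wy":0,"wz":0,"grip":0.0},
  {"dx":0,"dy":-0.001,"dz":0,"wx":0,"wy":0,"wz":0,"grip":0.0},
  {"dx":0,"dy":-0.001,"dz":0,"wx":0,"wy":0,"wz":0,"grip":0.0},
  {"dx":0,"dy":0,"dz":0,"wx":0,"wy":0,"wz":0,"grip":0.0},
  {"dx":0,"dy":0,"dz":0,"wx":0,"wy":0,"wz":0,"grip":0.0},
  {"dx":0,"dy":0,"dz":0,"wx":0,"wy":0,"wz":0,"grip":0.0},
  {"dx":0,"dy":0,"dz":0,"wx":0,"wy":0,"wz":0,"grip":0.0},
  {"dx":0,"dy":0,"dz":0,"wx":0,"wy":0,"wz":0,"grip":0.0},
  {"dx":0,"dy":0,"dz":0,"wx":0,"wy":0,"wz":0,"grip":0.0},
  {"dx":0,"dy":0,"dz":0,"wx":0,"wy":0,"wz":0,"grip":0.0},
])

```text
time_s: 6.18
tool_pos: [0.4541, 0.1601, 0.0954]
ee_rot: [3.132, -0.002, 1.523]
wrist_force: [14.3, -2.9, -8.4]
gripper_width: 0.119
grasp_force: 30.0
```

The drawer is at its stop: the force rose to 14 N against about 2 N friction. Next I'll release and rise.

Emit:
play_rows([
  {"dx":0,"dy":0.001,"dz":0,"wx":0,"wy":0,"wz":0,"grip":0.33},
  {"dx":0,"dy":0.001,"dz":0,"wx":0,"wy":0,"wz":0,"grip":0.33},
  {"dx":0,"dy":0,"dz":0,"wx":0,"wy":0,"wz":0,"grip":0.33},
  {"dx":0,"dy":0,"dz":0,"wx":0,"wy":0,"wz":0,"grip":0.33},
  {"dx":0,"dy":0,"dz":-0.02,"wx":0,"wy":0,"wz":0,"grip":0.33},
  {"dx":0,"dy":0,"dz":-0.03,"wx":0,"wy":0,"wz":0,"grip":0.33},
  {"dx":0,"dy":0,"dz":-0.03,"wx":0,"wy":0,"wz":0,"grip":0.33},
  {"dx":0,"dy":0,"dz":-0.03,"wx":0,"wy":0,"wz":0,"grip":1.0},
  {"dx":0,"dy":0,"dz":-0.03,"wx":0,"wy":0,"wz":0,"grip":1.0},
  {"dx":0,"dy":0,"dz":0,"wx":0,"wy":0,"wz":0,"grip":1.0},
])

```text
time_s: 7.02
tool_pos: [0.452, 0.1629, 0.2389]
ee_rot: [3.134, -0.002, 1.527]
wrist_force: [1.3, -0.1, -0.3]
gripper_width: 0.499
grasp_force: 0.0
```

```bash
python3 p.py .431 -.310 .22 -.04 19;  python3 - <<'E'
from h import *
s=bot.snapshot("top"); crop(s,210,140,250,150,3.2,"t2")
print([proj(s,[c]).round() for c in ((.431,-.3095,.088),(.4625,-.198,.07),(.593,.1526,.02))])
E
```

```text
d [-0.02039  0.01868  0.00102] w [ 0.014 -0.022  4.725] pos [0.452  0.1629 0.2389] rot [ 3.1341e+00 -1.8000e-03  1.5268e+00] q [ 0.54  0.3  -1.09  1.94  0.31  1.07 -0.73]
[array([[434., 250.]]), array([[396., 240.]]), array([[281., 199.]])]
```

View pics/t2.png

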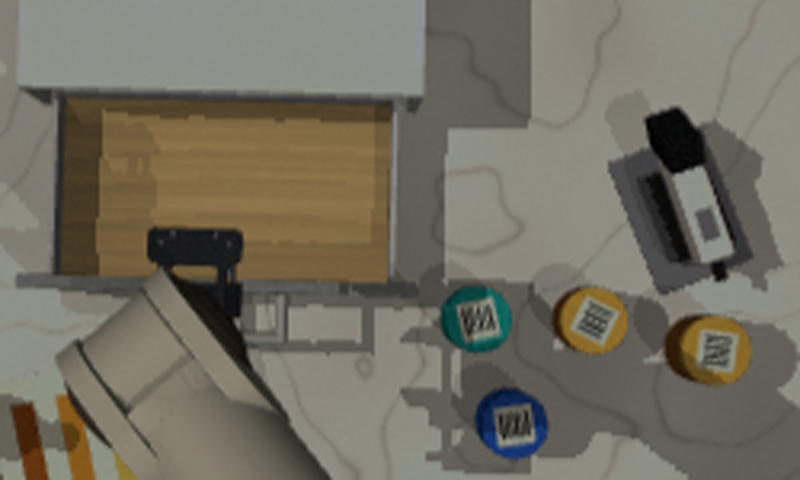

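The drawer is fully out and the jars haven't moved. Next: go to the tall jar.

Emit:
play_rows([
  {"dx":-0.0204,"dy":0.0187,"dz":0.001,"wx":0.014,"wy":-0.02,"wz":4.72,"grip":1.0},
  {"dx":-0.0204,"dy":0.0187,"dz":0.001,"wx":0.014,"wy":-0.02,"wz":4.72,"grip":1.0},
  {"dx":-0.0204,"dy":0.0187,"dz":0.001,"wx":0.014,"wy":-0.02,"wz":4.72,"grip":1.0},
  {"dx":-0.0204,"dy":0.0187,"dz":0.001,"wx":0.014,"wy":-0.02,"wz":4.72,"grip":1.0},
  {"dx":-0.0204,"dy":0.0187,"dz":0.001,"wx":0.014,"wy":-0.02,"wz":4.72,"grip":1.0},
  {"dx":-0.0204,"dy":0.0187,"dz":0.001,"wx":0.014,"wy":-0.02,"wz":4.72,"grip":1.0},
  {"dx":-0.0204,"dy":0.0187,"dz":0.001,"wx":0.014,"wy":-0.02,"wz":4.72,"grip":1.0},
  {"dx":-0.0204,"dy":0.0187,"dz":0.001,"wx":0.014,"wy":-0.02,"wz":4.72,"grip":1.0},
  {"dx":-0.0204,"dy":0.0187,"dz":0.001,"wx":0.014,"wy":-0.02,"wz":4.72,"grip":1.0},
  {"dx":-0.0204,"dy":0.0187,"dz":0.001,"wx":0.014,"wy":-0.02,"wz":4.72,"grip":1.0},
])

```text
time_s: 7.9
tool_pos: [0.535, -0.095, 0.2226]
ee_rot: [-3.139, 0.005, 0.698]
wrist_force: [0.4, 1.1, 0.2]
gripper_width: 1.0
grasp_force: 0.0
```

Emit:
play_rows([
  {"dx":-0.0204,"dy":0.0187,"dz":0.001,"wx":0.014,"wy":-0.02,"wz":4.72,"grip":1.0},
  {"dx":-0.0204,"dy":0.0187,"dz":0.001,"wx":0.014,"wy":-0.02,"wz":4.72,"grip":1.0},
  {"dx":-0.0204,"dy":0.0187,"dz":0.001,"wx":0.014,"wy":-0.02,"wz":4.72,"grip":1.0},
  {"dx":-0.0204,"dy":0.0187,"dz":0.001,"wx":0.014,"wy":-0.02,"wz":4.72,"grip":1.0},
  {"dx":-0.0204,"dy":0.0187,"dz":0.001,"wx":0.014,"wy":-0.02,"wz":4.72,"grip":1.0},
  {"dx":-0.0204,"dy":0.0187,"dz":0.001,"wx":0.014,"wy":-0.02,"wz":4.72,"grip":1.0},
  {"dx":-0.0204,"dy":0.0187,"dz":0.001,"wx":0.014,"wy":-0.02,"wz":4.72,"grip":1.0},
  {"dx":-0.0204,"dy":0.0187,"dz":0.001,"wx":0.014,"wy":-0.02,"wz":4.72,"grip":1.0},
  {"dx":-0.0204,"dy":0.0187,"dz":0.001,"wx":0.014,"wy":-0.02,"wz":4.72,"grip":1.0},
  {"dx":0,"dy":0,"dz":0,"wx":0,"wy":0,"wz":0,"grip":1.0},
])

```text
time_s: 8.73
tool_pos: [0.4225, -0.3172, 0.2141]
ee_rot: [3.14, 0.013, -0.052]
wrist_force: [0.0, -0.1, -1.0]
gripper_width: 0.999
grasp_force: 0.0
```

```bash
python3 p.py .431 -.310 .052 -.04 8;python3 -c "
from h import *
s=bot.snapshot('wrist'); cv2.imwrite('pics/w2.png',s['image'][:,:,::-1])
print(proj(s,[[.431,-.31,.088],[.4625,-.198,.07]]))"
```

```text
d [ 0.00117 -0.00097  0.02025] w [ 0.014  0.095 -0.082] pos [ 0.4225 -0.3172  0.2141] rot [ 3.1396  0.0133 -0.0515] q [ 1.04  0.32 -0.54  1.86  0.2   1.03 -1.21]
[[320.06423757 179.27550481]
 [206.07736184 149.85924532]]
```

View pics/w2.png

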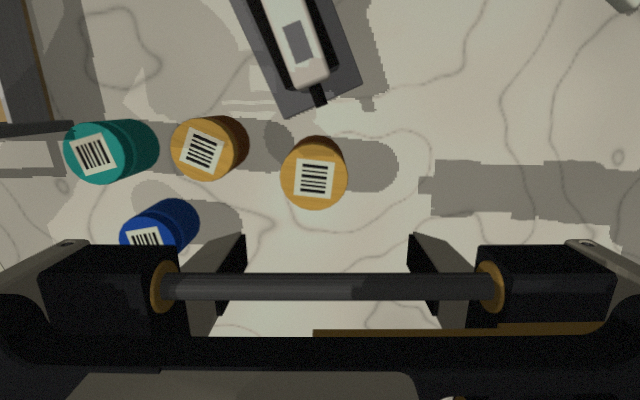

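The tall label shows at (314,178) against a predicted (320,179), so I'll shift about 3 mm toward +y. Next: descend and grip.

Emit:
play_rows([
  {"dx":0.0012,"dy":-0.0014,"dz":0.0202,"wx":0.014,"wy":0.095,"wz":-0.08,"grip":1.0},
  {"dx":0.0012,"dy":-0.0014,"dz":0.0202,"wx":0.014,"wy":0.095,"wz":-0.08,"grip":1.0},
  {"dx":0.0012,"dy":-0.0014,"dz":0.0202,"wx":0.014,"wy":0.095,"wz":-0.08,"grip":1.0},
  {"dx":0.0012,"dy":-0.0014,"dz":0.0202,"wx":0.014,"wy":0.095,"wz":-0.08,"grip":1.0},
  {"dx":0.0012,"dy":-0.0014,"dz":0.0202,"wx":0.014,"wy":0.095,"wz":-0.08,"grip":1.0},
  {"dx":0.0012,"dy":-0.0014,"dz":0.0202,"wx":0.014,"wy":0.095,"wz":-0.08,"grip":1.0},
  {"dx":0.0012,"dy":-0.0014,"dz":0.0202,"wx":0.014,"wy":0.095,"wz":-0.08,"grip":1.0},
  {"dx":0.0012,"dy":-0.0014,"dz":0.0202,"wx":0.014,"wy":0.095,"wz":-0.08,"grip":1.0},
  {"dx":0,"dy":0,"dz":0,"wx":0,"wy":0,"wz":0,"grip":1.0},
  {"dx":0,"dy":0,"dz":0,"wx":0,"wy":0,"wz":0,"grip":0.5},
])

```text
time_s: 9.62
tool_pos: [0.4377, -0.2995, 0.0533]
ee_rot: [-3.138, -0.003, -0.026]
wrist_force: [0.5, -1.0, 0.4]
gripper_width: 0.964
grasp_force: 0.0
```

Emit:
play_rows([
  {"dx":0,"dy":0,"dz":0,"wx":0,"wy":0,"wz":0,"grip":0.5},
  {"dx":0,"dy":0,"dz":0,"wx":0,"wy":0,"wz":0,"grip":0.5},
  {"dx":0,"dy":0,"dz":0,"wx":0,"wy":0,"wz":0,"grip":0.5},
  {"dx":0,"dy":0,"dz":0,"wx":0,"wy":0,"wz":0,"grip":0.5},
  {"dx":0,"dy":0,"dz":0,"wx":0,"wy":0,"wz":0,"grip":0.5},
  {"dx":0,"dy":0,"dz":0,"wx":0,"wy":0,"wz":0,"grip":0.5},
  {"dx":0,"dy":0,"dz":0,"wx":0,"wy":0,"wz":0,"grip":0.5},
  {"dx":0,"dy":0,"dz":0,"wx":0,"wy":0,"wz":0,"grip":0.5},
  {"dx":0,"dy":0,"dz":0,"wx":0,"wy":0,"wz":0,"grip":0.5},
  {"dx":0,"dy":0,"dz":0,"wx":0,"wy":0,"wz":0,"grip":0.5},
])

```text
time_s: 10.45
tool_pos: [0.4394, -0.3043, 0.0564]
ee_rot: [3.139, -0.009, -0.03]
wrist_force: [0.2, -4.7, 7.0]
gripper_width: 0.716
grasp_force: 30.0
```

```bash
python3 p.py .431 -.310 .21 -.04 6; python3 -c "
from h import *
print(bot.sense()['tool_pos'])"
```

```text
d [-0.00123  0.00104 -0.02561] w [ 0.026 -0.086  0.098] pos [ 0.4394 -0.3043  0.0564] rot [ 3.1388 -0.009  -0.0298] q [ 0.93  0.54 -0.47  1.97  0.36  0.7  -1.36]
[ 0.43940764 -0.30428224  0.05635264]
```

The grip is about 8 mm off in x, near the pad edge, so I'll regrip centred.

Emit:
play_rows([
  {"dx":0,"dy":0,"dz":0,"wx":0,"wy":0,"wz":0,"grip":1.0},
  {"dx":0,"dy":0,"dz":0,"wx":0,"wy":0,"wz":0,"grip":1.0},
  {"dx":0,"dy":0,"dz":0,"wx":0,"wy":0,"wz":0,"grip":1.0},
  {"dx":0,"dy":0,"dz":0,"wx":0,"wy":0,"wz":0,"grip":1.0},
  {"dx":-0.004,"dy":0,"dz":0,"wx":0,"wy":-0.25,"wz":0,"grip":1.0},
  {"dx":-0.004,"dy":0,"dz":0,"wx":0,"wy":-0.25,"wz":0,"grip":1.0},
  {"dx":0,"dy":0,"dz":0,"wx":0,"wy":0,"wz":0,"grip":1.0},
  {"dx":0,"dy":0,"dz":0,"wx":0,"wy":0,"wz":0,"grip":0.5},
  {"dx":0,"dy":0,"dz":0,"wx":0,"wy":0,"wz":0,"grip":0.5},
  {"dx":0,"dy":0,"dz":0,"wx":0,"wy":0,"wz":0,"grip":0.5},
])

```text
time_s: 11.28
tool_pos: [0.4303, -0.3016, 0.0547]
ee_rot: [-3.141, 0.003, -0.029]
wrist_force: [0.4, -0.2, 0.9]
gripper_width: 0.829
grasp_force: 0.0
```

Emit:
play_rows([
  {"dx":0,"dy":0,"dz":0,"wx":0,"wy":0,"wz":0,"grip":0.5},
  {"dx":0,"dy":0,"dz":0,"wx":0,"wy":0,"wz":0,"grip":0.5},
  {"dx":0,"dy":0,"dz":0,"wx":0,"wy":0,"wz":0,"grip":0.5},
  {"dx":0,"dy":0,"dz":-0.02,"wx":0,"wy":0,"wz":0,"grip":0.5},
  {"dx":0,"dy":0,"dz":-0.03,"wx":0,"wy":0,"wz":0,"grip":0.5},
  {"dx":0,"dy":0,"dz":-0.03,"wx":0,"wy":0,"wz":0,"grip":0.5},
  {"dx":0,"dy":0,"dz":-0.03,"wx":0,"wy":0,"wz":0,"grip":0.5},
  {"dx":0,"dy":0,"dz":-0.03,"wx":0,"wy":0,"wz":0,"grip":0.5},
  {"dx":0,"dy":0,"dz":-0.02,"wx":0,"wy":0,"wz":0,"grip":0.5},
  {"dx":0,"dy":0,"dz":0,"wx":0,"wy":0,"wz":0,"grip":0.5},
])

```text
time_s: 12.12
tool_pos: [0.4329, -0.3023, 0.2184]
ee_rot: [3.139, -0.002, -0.028]
wrist_force: [0.8, -0.3, -2.9]
gripper_width: 0.71
grasp_force: 30.0
```

```bash
python3 p.py .59 .24 .22 -.04 18; python3 -c "
from h import *
print(bot.sense()['wrist_force'])"
```

```text
d [ 0.00771 -0.03041 -0.00012] w [ 0.009 -0.008  0.038] pos [ 0.4329 -0.3023  0.2184] rot [ 3.1389e+00 -2.5000e-03 -2.8100e-02] q [ 1.03  0.31 -0.57  1.86  0.19  1.02 -1.21]
[ 0.80664946 -0.27915231 -2.91845377]
```

Emit:
play_rows([
  {"dx":0.0077,"dy":-0.0296,"dz":-0.0002,"wx":0,"wy":0,"wz":0.04,"grip":0.5},
  {"dx":0.0077,"dy":-0.0296,"dz":-0.0002,"wx":0,"wy":0,"wz":0.04,"grip":0.5},
  {"dx":0.0077,"dy":-0.0296,"dz":-0.0002,"wx":0,"wy":0,"wz":0.04,"grip":0.5},
  {"dx":0.0077,"dy":-0.0296,"dz":-0.0002,"wx":0,"wy":0,"wz":0.04,"grip":0.5},
  {"dx":0.0077,"dy":-0.0296,"dz":-0.0002,"wx":0,"wy":0,"wz":0.04,"grip":0.5},
  {"dx":0.0077,"dy":-0.0296,"dz":-0.0002,"wx":0,"wy":0,"wz":0.04,"grip":0.5},
  {"dx":0.0077,"dy":-0.0296,"dz":-0.0002,"wx":0,"wy":0,"wz":0.04,"grip":0.5},
  {"dx":0.0077,"dy":-0.0296,"dz":-0.0002,"wx":0,"wy":0,"wz":0.04,"grip":0.5},
  {"dx":0.0077,"dy":-0.0296,"dz":-0.0002,"wx":0,"wy":0,"wz":0.04,"grip":0.5},
  {"dx":0.0077,"dy":-0.0296,"dz":-0.0002,"wx":0,"wy":0,"wz":0.04,"grip":0.5},
])

```text
time_s: 12.95
tool_pos: [0.5154, -0.0067, 0.2144]
ee_rot: [-3.14, 0.006, -0.035]
wrist_force: [0.4, 0.7, -3.8]
gripper_width: 0.712
grasp_force: 30.0
```

Emit:
play_rows([
  {"dx":0.0077,"dy":-0.0296,"dz":-0.0002,"wx":0,"wy":0,"wz":0.04,"grip":0.5},
  {"dx":0.0077,"dy":-0.0296,"dz":-0.0002,"wx":0,"wy":0,"wz":0.04,"grip":0.5},
  {"dx":0.0077,"dy":-0.0296,"dz":-0.0002,"wx":0,"wy":0,"wz":0.04,"grip":0.5},
  {"dx":0.0077,"dy":-0.0296,"dz":-0.0002,"wx":0,"wy":0,"wz":0.04,"grip":0.5},
  {"dx":0.0077,"dy":-0.0296,"dz":-0.0002,"wx":0,"wy":0,"wz":0.04,"grip":0.5},
  {"dx":0.0077,"dy":-0.0296,"dz":-0.0002,"wx":0,"wy":0,"wz":0.04,"grip":0.5},
  {"dx":0.0077,"dy":-0.0296,"dz":-0.0002,"wx":0,"wy":0,"wz":0.04,"grip":0.5},
  {"dx":0.0077,"dy":-0.0296,"dz":-0.0002,"wx":0,"wy":0,"wz":0.04,"grip":0.5},
  {"dx":0,"dy":0,"dz":0,"wx":0,"wy":0,"wz":0,"grip":0.5},
  {"dx":0,"dy":0,"dz":0,"wx":0,"wy":0,"wz":0,"grip":0.5},
])

```text
time_s: 13.78
tool_pos: [0.5853, 0.229, 0.2155]
ee_rot: [-3.14, 0.007, -0.036]
wrist_force: [-0.9, -1.0, -4.2]
gripper_width: 0.715
grasp_force: 30.0
```

Emit:
play_rows([
  {"dx":0,"dy":0,"dz":0,"wx":0,"wy":0,"wz":0,"grip":0.5},
  {"dx":0,"dy":0,"dz":0,"wx":0,"wy":0,"wz":0,"grip":0.5},
  {"dx":0,"dy":0,"dz":0,"wx":0,"wy":0,"wz":0,"grip":0.5},
  {"dx":0,"dy":0,"dz":0,"wx":0,"wy":0,"wz":0,"grip":0.5},
  {"dx":0,"dy":0,"dz":0,"wx":0,"wy":0,"wz":0,"grip":0.5},
  {"dx":0,"dy":0,"dz":0,"wx":0,"wy":0,"wz":0,"grip":0.5},
  {"dx":0,"dy":0,"dz":0,"wx":0,"wy":0,"wz":0,"grip":0.5},
  {"dx":0,"dy":0,"dz":0,"wx":0,"wy":0,"wz":0,"grip":0.5},
  {"dx":0,"dy":0,"dz":0,"wx":0,"wy":0,"wz":0,"grip":0.5},
  {"dx":0,"dy":0,"dz":0,"wx":0,"wy":0,"wz":0,"grip":0.5},
])

```text
time_s: 14.62
tool_pos: [0.5876, 0.2259, 0.2183]
ee_rot: [-3.141, 0.003, -0.041]
wrist_force: [0.5, -0.3, -4.3]
gripper_width: 0.713
grasp_force: 30.0
```

```bash
python3 p.py .588 .225 .077 -.04 9
```

```text
d [7.00e-05 1.10e-04 1.57e-02] w [-0.004  0.016 -0.007] pos [0.5876 0.2259 0.2183] rot [-3.1409e+00  2.5000e-03 -4.1100e-02] q [ 0.1   0.53 -0.71  1.61  0.37  1.14 -2.31]
```

Emit:
play_rows([
  {"dx":0,"dy":0,"dz":0.022,"wx":0,"wy":0,"wz":0,"grip":0.5},
  {"dx":0,"dy":0,"dz":0.022,"wx":0,"wy":0,"wz":0,"grip":0.5},
  {"dx":0,"dy":0,"dz":0.022,"wx":0,"wy":0,"wz":0,"grip":0.5},
  {"dx":0,"dy":0,"dz":0.022,"wx":0,"wy":0,"wz":0,"grip":0.5},
  {"dx":0,"dy":0,"dz":0.022,"wx":0,"wy":0,"wz":0,"grip":0.5},
  {"dx":0,"dy":0,"dz":0.015,"wx":0,"wy":0,"wz":0,"grip":0.5},
  {"dx":0,"dy":0,"dz":0.01,"wx":0,"wy":0,"wz":0,"grip":0.5},
  {"dx":0,"dy":0,"dz":0.004,"wx":0,"wy":0,"wz":0,"grip":0.5},
  {"dx":0,"dy":0,"dz":0,"wx":0,"wy":0,"wz":0,"grip":0.5},
  {"dx":0,"dy":0,"dz":0,"wx":0,"wy":0,"wz":0,"grip":0.5},
])

```text
time_s: 15.45
tool_pos: [0.5879, 0.2265, 0.0801]
ee_rot: [-3.14, 0.001, -0.041]
wrist_force: [0.5, 0.7, -4.3]
gripper_width: 0.71
grasp_force: 30.0
```

Emit:
play_rows([
  {"dx":0,"dy":0,"dz":0,"wx":0,"wy":0,"wz":0,"grip":0.5},
  {"dx":0,"dy":0,"dz":0,"wx":0,"wy":0,"wz":0,"grip":0.5},
  {"dx":0,"dy":0,"dz":0,"wx":0,"wy":0,"wz":0,"grip":0.5},
  {"dx":0,"dy":0,"dz":0,"wx":0,"wy":0,"wz":0,"grip":0.5},
  {"dx":0,"dy":0,"dz":0,"wx":0,"wy":0,"wz":0,"grip":0.5},
  {"dx":0,"dy":0,"dz":0,"wx":0,"wy":0,"wz":0,"grip":0.5},
  {"dx":0,"dy":0,"dz":0,"wx":0,"wy":0,"wz":0,"grip":0.5},
  {"dx":0,"dy":0,"dz":0,"wx":0,"wy":0,"wz":0,"grip":0.5},
  {"dx":0,"dy":0,"dz":0,"wx":0,"wy":0,"wz":0,"grip":0.5},
  {"dx":0,"dy":0,"dz":0,"wx":0,"wy":0,"wz":0,"grip":0.5},
])

```text
time_s: 16.28
tool_pos: [0.5872, 0.226, 0.0792]
ee_rot: [-3.141, 0.003, -0.041]
wrist_force: [-0.0, 0.2, -4.1]
gripper_width: 0.716
grasp_force: 30.0
```

Emit:
play_rows([
  {"dx":0,"dy":0,"dz":0.001,"wx":0,"wy":0,"wz":0,"grip":0.5},
  {"dx":0,"dy":0,"dz":0.001,"wx":0,"wy":0,"wz":0,"grip":0.5},
  {"dx":0,"dy":0,"dz":0.001,"wx":0,"wy":0,"wz":0,"grip":0.5},
  {"dx":0,"dy":0,"dz":0.001,"wx":0,"wy":0,"wz":0,"grip":0.5},
  {"dx":0,"dy":0,"dz":0,"wx":0,"wy":0,"wz":0,"grip":0.5},
  {"dx":0,"dy":0,"dz":0,"wx":0,"wy":0,"wz":0,"grip":0.5},
  {"dx":0,"dy":0,"dz":0,"wx":0,"wy":0,"wz":0,"grip":0.5},
  {"dx":0,"dy":0,"dz":0,"wx":0,"wy":0,"wz":0,"grip":0.5},
  {"dx":0,"dy":0,"dz":0,"wx":0,"wy":0,"wz":0,"grip":0.5},
  {"dx":0,"dy":0,"dz":0,"wx":0,"wy":0,"wz":0,"grip":0.5},
])

```text
time_s: 17.12
tool_pos: [0.5872, 0.226, 0.0752]
ee_rot: [-3.141, 0.003, -0.041]
wrist_force: [-0.8, 0.7, -3.5]
gripper_width: 0.717
grasp_force: 30.0
```

Emit:
play_rows([
  {"dx":0,"dy":0,"dz":0.001,"wx":0,"wy":0,"wz":0,"grip":0.5},
  {"dx":0,"dy":0,"dz":0.001,"wx":0,"wy":0,"wz":0,"grip":0.5},
  {"dx":0,"dy":0,"dz":0,"wx":0,"wy":0,"wz":0,"grip":0.5},
  {"dx":0,"dy":0,"dz":0,"wx":0,"wy":0,"wz":0,"grip":0.5},
  {"dx":0,"dy":0,"dz":0,"wx":0,"wy":0,"wz":0,"grip":0.5},
  {"dx":0,"dy":0,"dz":0,"wx":0,"wy":0,"wz":0,"grip":0.5},
  {"dx":0,"dy":0,"dz":0,"wx":0,"wy":0,"wz":0,"grip":0.5},
  {"dx":0,"dy":0,"dz":0,"wx":0,"wy":0,"wz":0,"grip":0.5},
  {"dx":0,"dy":0,"dz":0,"wx":0,"wy":0,"wz":0,"grip":0.5},
  {"dx":0,"dy":0,"dz":0,"wx":0,"wy":0,"wz":0,"grip":0.5},
])

```text
time_s: 17.95
tool_pos: [0.5885, 0.226, 0.075]
ee_rot: [-3.141, 0.0, -0.042]
wrist_force: [-0.6, -1.5, 5.9]
gripper_width: 0.714
grasp_force: 30.0
```

It's down, since the force went positive. Next: release and rise.

Emit:
play_rows([
  {"dx":0,"dy":0,"dz":-0.001,"wx":0,"wy":0,"wz":0,"grip":1.0},
  {"dx":0,"dy":0,"dz":0,"wx":0,"wy":0,"wz":0,"grip":1.0},
  {"dx":0,"dy":0,"dz":0,"wx":0,"wy":0,"wz":0,"grip":1.0},
  {"dx":0,"dy":0,"dz":0,"wx":0,"wy":0,"wz":0,"grip":1.0},
  {"dx":0,"dy":0,"dz":-0.02,"wx":0,"wy":0,"wz":0,"grip":1.0},
  {"dx":0,"dy":0,"dz":-0.03,"wx":0,"wy":0,"wz":0,"grip":1.0},
  {"dx":0,"dy":0,"dz":-0.03,"wx":0,"wy":0,"wz":0,"grip":1.0},
  {"dx":0,"dy":0,"dz":-0.03,"wx":0,"wy":0,"wz":0,"grip":1.0},
  {"dx":0,"dy":0,"dz":-0.03,"wx":0,"wy":0,"wz":0,"grip":1.0},
  {"dx":0,"dy":0,"dz":0,"wx":0,"wy":0,"wz":0,"grip":1.0},
])

```text
time_s: 18.78
tool_pos: [0.5908, 0.2283, 0.2211]
ee_rot: [-3.137, -0.007, -0.041]
wrist_force: [0.5, 1.5, 1.0]
gripper_width: 1.0
grasp_force: 0.0
```

```bash
cat > det.py <<'E'
from h import *
def amber(s,z,box):
    # brass lid blobs in 'top' -> world at height z via label-inclusive convex hull of brass colour
    x0,y0,x1,y1=box; hsv=cv2.cvtColor(s["image"],cv2.COLOR_RGB2HSV)
    m=cv2.inRange(hsv,(15,130,130),(28,255,255)); q=np.zeros_like(m); q[y0:y1,x0:x1]=m[y0:y1,x0:x1]
    n,l,st,c=cv2.connectedComponentsWithStats(q); o=[]
    for i in range(1,n):
        if st[i,4]>60:
            h=cv2.convexHull(np.argwhere(l==i)[:,::-1].astype(np.int32)); M=cv2.moments(h)
            u=(M["m10"]/M["m00"],M["m01"]/M["m00"]); o.append((np.round(u,1),st[i],unproj(s,u,z).round(4)))
    return o
E
python3 - <<'E'
from det import *
s=bot.snapshot("top"); print(*amber(s,.07,(345,200,470,290)),sep="\n")
E
python3 p.py .4625 -.198 .19 -.04 16
```

```text
d [-0.00687  0.0269   0.0017 ] w [-0.013 -0.014 -0.003] pos [0.5897 0.2275 0.2182] rot [-3.138 -0.004 -0.041] q [ 0.1   0.54 -0.71  1.61  0.38  1.14 -2.31]
```

Emit:
play_rows([
  {"dx":-0.0069,"dy":0.0269,"dz":0.001,"wx":0,"wy":0,"wz":0,"grip":1.0},
  {"dx":-0.0069,"dy":0.0269,"dz":0.001,"wx":0,"wy":0,"wz":0,"grip":1.0},
  {"dx":-0.0069,"dy":0.0269,"dz":0.001,"wx":0,"wy":0,"wz":0,"grip":1.0},
  {"dx":-0.0069,"dy":0.0269,"dz":0.001,"wx":0,"wy":0,"wz":0,"grip":1.0},
  {"dx":-0.0069,"dy":0.0269,"dz":0.001,"wx":0,"wy":0,"wz":0,"grip":1.0},
  {"dx":-0.0069,"dy":0.0269,"dz":0.001,"wx":0,"wy":0,"wz":0,"grip":1.0},
  {"dx":-0.0069,"dy":0.0269,"dz":0.001,"wx":0,"wy":0,"wz":0,"grip":1.0},
  {"dx":-0.0069,"dy":0.0269,"dz":0.001,"wx":0,"wy":0,"wz":0,"grip":1.0},
  {"dx":-0.0069,"dy":0.0269,"dz":0.001,"wx":0,"wy":0,"wz":0,"grip":1.0},
  {"dx":-0.0069,"dy":0.0269,"dz":0.001,"wx":0,"wy":0,"wz":0,"grip":1.0},
])

```text
time_s: 19.67
tool_pos: [0.5062, -0.0413, 0.2032]
ee_rot: [-3.141, 0.004, -0.041]
wrist_force: [0.4, -1.5, 0.4]
gripper_width: 1.0
grasp_force: 0.0
```

```bash
python3 - <<'E'
from det import *
s=bot.snapshot("top"); hsv=cv2.cvtColor(s["image"],cv2.COLOR_RGB2HSV)
print(hsv[232:248:2,388:404:4].reshape(-1,3).tolist())
w=bot.snapshot("wrist"); cv2.imwrite("pics/w3.png",w["image"][:,:,::-1])
E
python3 p.py .4625 -.198 .19 -.04 8
```

```text
[[20, 199, 59], [21, 159, 88], [20, 187, 94], [20, 185, 98], [20, 185, 95], [23, 50, 101], [21, 59, 99], [20, 180, 95], [20, 186, 92], [24, 36, 100], [23, 34, 68], [22, 57, 99], [20, 179, 97], [24, 38, 94], [23, 32, 72], [23, 33, 69], [20, 174, 91], [18, 25, 52], [23, 36, 85], [25, 32, 96], [20, 71, 101], [25, 29, 53], [15, 15, 35], [26, 35, 101], [20, 118, 108], [23, 56, 113], [15, 25, 61], [21, 124, 125], [19, 124, 128], [20, 179, 138], [28, 46, 133], [20, 180, 140]]
d [-0.00448  0.01925  0.00161] w [ 0.014  0.045 -0.062] pos [ 0.5052 -0.0458  0.2026] rot [ 3.1396  0.0063 -0.0487] q [ 0.63  0.32 -0.7   1.92  0.25  1.   -1.8 ]
```

View pics/w3.png

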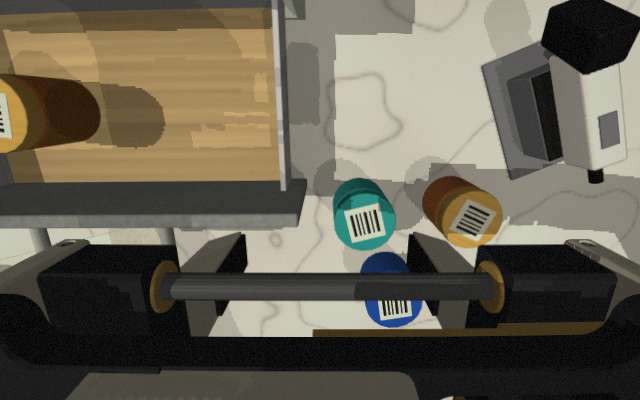

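The tall jar stands upright in the drawer, and the medium jar's label is at (473,217). Next I'll localise it with both cameras.

```bash
sed -i 's/(15,130,130)/(17,110,84)/' det.py; python3 - <<'E'
from det import *
w=bot.snapshot("wrist"); print(unproj(w,(473,217),.07),proj(w,[[.4625,-.198,.07]]))
s=bot.snapshot("top"); print(*amber(s,.07,(345,200,470,290)),sep="\n")
E
python3 p.py .4625 -.198 .15 -.04 8
```

```text
[ 0.46577726 -0.19275938  0.07      ] [[477.76836774 219.74424839]]
(array([396.4, 239.8]), array([388, 230,  18,  21, 159], dtype=int32), array([ 0.462 , -0.1994,  0.07  ]))
d [-0.0047   0.01987  0.00668] w [-0.006  0.028 -0.024] pos [ 0.5068 -0.0408  0.2035] rot [-3.1407  0.0039 -0.0434] q [ 0.63  0.32 -0.71  1.92  0.25  1.   -1.81]
```

Emit:
play_rows([
  {"dx":-0.0046,"dy":0.0198,"dz":0.0067,"wx":0,"wy":0.03,"wz":-0.02,"grip":1.0},
  {"dx":-0.0046,"dy":0.0198,"dz":0.0067,"wx":0,"wy":0.03,"wz":-0.02,"grip":1.0},
  {"dx":-0.0046,"dy":0.0198,"dz":0.0067,"wx":0,"wy":0.03,"wz":-0.02,"grip":1.0},
  {"dx":-0.0046,"dy":0.0198,"dz":0.0067,"wx":0,"wy":0.03,"wz":-0.02,"grip":1.0},
  {"dx":-0.0046,"dy":0.0198,"dz":0.0067,"wx":0,"wy":0.03,"wz":-0.02,"grip":1.0},
  {"dx":-0.0046,"dy":0.0198,"dz":0.0067,"wx":0,"wy":0.03,"wz":-0.02,"grip":1.0},
  {"dx":-0.0046,"dy":0.0198,"dz":0.0067,"wx":0,"wy":0.03,"wz":-0.02,"grip":1.0},
  {"dx":-0.0046,"dy":0.0198,"dz":0.0067,"wx":0,"wy":0.03,"wz":-0.02,"grip":1.0},
  {"dx":0,"dy":0,"dz":0,"wx":0,"wy":0,"wz":0,"grip":1.0},
  {"dx":0,"dy":0,"dz":0,"wx":0,"wy":0,"wz":0,"grip":1.0},
])

```text
time_s: 20.7
tool_pos: [0.4644, -0.1961, 0.1498]
ee_rot: [-3.139, -0.001, -0.039]
wrist_force: [0.3, 0.7, 0.6]
gripper_width: 1.001
grasp_force: 0.0
```

Emit:
play_rows([
  {"dx":0,"dy":0,"dz":0,"wx":0,"wy":0,"wz":0,"grip":1.0},
  {"dx":0,"dy":0,"dz":0,"wx":0,"wy":0,"wz":0,"grip":1.0},
  {"dx":0,"dy":0,"dz":0,"wx":0,"wy":0,"wz":0,"grip":1.0},
  {"dx":0,"dy":0,"dz":0,"wx":0,"wy":0,"wz":0,"grip":1.0},
  {"dx":0,"dy":0,"dz":0,"wx":0,"wy":0,"wz":0,"grip":1.0},
  {"dx":0,"dy":0,"dz":0,"wx":0,"wy":0,"wz":0,"grip":1.0},
  {"dx":0,"dy":0,"dz":0,"wx":0,"wy":0,"wz":0,"grip":1.0},
  {"dx":0,"dy":0,"dz":0,"wx":0,"wy":0,"wz":0,"grip":1.0},
  {"dx":0,"dy":0,"dz":0,"wx":0,"wy":0,"wz":0,"grip":1.0},
  {"dx":0,"dy":0,"dz":0,"wx":0,"wy":0,"wz":0,"grip":1.0},
])

```text
time_s: 21.53
tool_pos: [0.4644, -0.1968, 0.1506]
ee_rot: [-3.141, -0.002, -0.038]
wrist_force: [-0.8, 0.4, 0.1]
gripper_width: 1.002
grasp_force: 0.0
```

```bash
python3 p.py .4635 -.197 .042 -.04 7;python3 - <<'E'
from det import *
w=bot.snapshot("wrist"); hsv=cv2.cvtColor(w["image"],cv2.COLOR_RGB2HSV)
m=cv2.inRange(hsv[:235],(17,110,84),(28,255,255)); n,l,st,c=cv2.connectedComponentsWithStats(m)
for i in range(1,n):
    if st[i,4]>300: print(st[i],unproj(w,(st[i,0]+st[i,2]/2,st[i,1]+st[i,3]/2),.07))
E
```

```text
d [-1.300e-04  3.000e-05  1.551e-02] w [-0.006 -0.012  0.012] pos [ 0.4644 -0.1968  0.1506] rot [-3.1409e+00 -1.5000e-03 -3.8500e-02] q [ 0.87  0.37 -0.62  1.98  0.28  0.88 -1.51]
[    0     0    86   160 10779] [0.57001566 0.01483861 0.07      ]
[ 288  167   76   68 2346] [ 0.46658858 -0.19477705  0.07      ]
```

Emit:
play_rows([
  {"dx":0,"dy":0,"dz":0.0155,"wx":0,"wy":0,"wz":0,"grip":1.0},
  {"dx":0,"dy":0,"dz":0.0155,"wx":0,"wy":0,"wz":0,"grip":1.0},
  {"dx":0,"dy":0,"dz":0.0155,"wx":0,"wy":0,"wz":0,"grip":1.0},
  {"dx":0,"dy":0,"dz":0.0155,"wx":0,"wy":0,"wz":0,"grip":1.0},
  {"dx":0,"dy":0,"dz":0.0155,"wx":0,"wy":0,"wz":0,"grip":1.0},
  {"dx":0,"dy":0,"dz":0.0155,"wx":0,"wy":0,"wz":0,"grip":1.0},
  {"dx":0,"dy":0,"dz":0.0155,"wx":0,"wy":0,"wz":0,"grip":1.0},
  {"dx":0,"dy":0,"dz":0,"wx":0,"wy":0,"wz":0,"grip":1.0},
  {"dx":0,"dy":0,"dz":0,"wx":0,"wy":0,"wz":0,"grip":1.0},
  {"dx":0,"dy":0,"dz":0,"wx":0,"wy":0,"wz":0,"grip":0.5},
])

```text
time_s: 22.42
tool_pos: [0.4651, -0.1967, 0.0427]
ee_rot: [-3.141, -0.002, -0.038]
wrist_force: [0.0, 0.0, 0.0]
gripper_width: 0.966
grasp_force: 0.0
```

Emit:
play_rows([
  {"dx":0,"dy":0,"dz":0,"wx":0,"wy":0,"wz":0,"grip":0.5},
  {"dx":0,"dy":0,"dz":0,"wx":0,"wy":0,"wz":0,"grip":0.5},
  {"dx":0,"dy":0,"dz":0,"wx":0,"wy":0,"wz":0,"grip":0.5},
  {"dx":0,"dy":0,"dz":0,"wx":0,"wy":0,"wz":0,"grip":0.5},
  {"dx":0,"dy":0,"dz":0,"wx":0,"wy":0,"wz":0,"grip":0.5},
  {"dx":0,"dy":0,"dz":0,"wx":0,"wy":0,"wz":0,"grip":0.5},
  {"dx":0,"dy":0,"dz":0,"wx":0,"wy":0,"wz":0,"grip":0.5},
  {"dx":0,"dy":0,"dz":0,"wx":0,"wy":0,"wz":0,"grip":0.5},
  {"dx":0,"dy":0,"dz":0,"wx":0,"wy":0,"wz":0,"grip":0.5},
  {"dx":0,"dy":0,"dz":0,"wx":0,"wy":0,"wz":0,"grip":0.5},
])

```text
time_s: 23.25
tool_pos: [0.465, -0.1965, 0.0427]
ee_rot: [-3.141, -0.002, -0.038]
wrist_force: [-0.7, 1.2, 5.9]
gripper_width: 0.689
grasp_force: 30.0
```

Emit:
play_rows([
  {"dx":0,"dy":0,"dz":-0.02,"wx":0,"wy":0,"wz":0,"grip":0.5},
  {"dx":0,"dy":0,"dz":-0.03,"wx":0,"wy":0,"wz":0,"grip":0.5},
  {"dx":0,"dy":0,"dz":-0.03,"wx":0,"wy":0,"wz":0,"grip":0.5},
  {"dx":0,"dy":0,"dz":-0.03,"wx":0,"wy":0,"wz":0,"grip":0.5},
  {"dx":0,"dy":0,"dz":-0.03,"wx":0,"wy":0,"wz":0,"grip":0.5},
  {"dx":0,"dy":0,"dz":-0.02,"wx":0,"wy":0,"wz":0,"grip":0.5},
  {"dx":0,"dy":0,"dz":0,"wx":0,"wy":0,"wz":0,"grip":0.5},
  {"dx":0,"dy":0,"dz":0,"wx":0,"wy":0,"wz":0,"grip":0.5},
  {"dx":0,"dy":0,"dz":0,"wx":0,"wy":0,"wz":0,"grip":0.5},
  {"dx":0,"dy":0,"dz":0,"wx":0,"wy":0,"wz":0,"grip":0.5},
])

```text
time_s: 24.08
tool_pos: [0.4627, -0.1964, 0.2001]
ee_rot: [-3.139, 0.002, -0.038]
wrist_force: [0.4, -0.7, -3.3]
gripper_width: 0.688
grasp_force: 30.0
```

```bash
python3 p.py .588 .080 .21 -.04 10
```

```text
d [ 0.01144 -0.02811 -0.00097] w [-0.012  0.011  0.009] pos [ 0.4627 -0.1964  0.2001] rot [-3.1394e+00  1.9000e-03 -3.8400e-02] q [ 0.91  0.3  -0.66  1.93  0.22  0.98 -1.46]
```

Emit:
play_rows([
  {"dx":0.0114,"dy":-0.0281,"dz":-0.001,"wx":0,"wy":0,"wz":0,"grip":0.5},
  {"dx":0.0114,"dy":-0.0281,"dz":-0.001,"wx":0,"wy":0,"wz":0,"grip":0.5},
  {"dx":0.0114,"dy":-0.0281,"dz":-0.001,"wx":0,"wy":0,"wz":0,"grip":0.5},
  {"dx":0.0114,"dy":-0.0281,"dz":-0.001,"wx":0,"wy":0,"wz":0,"grip":0.5},
  {"dx":0.0114,"dy":-0.0281,"dz":-0.001,"wx":0,"wy":0,"wz":0,"grip":0.5},
  {"dx":0.0114,"dy":-0.0281,"dz":-0.001,"wx":0,"wy":0,"wz":0,"grip":0.5},
  {"dx":0.0114,"dy":-0.0281,"dz":-0.001,"wx":0,"wy":0,"wz":0,"grip":0.5},
  {"dx":0.0114,"dy":-0.0281,"dz":-0.001,"wx":0,"wy":0,"wz":0,"grip":0.5},
  {"dx":0.0114,"dy":-0.0281,"dz":-0.001,"wx":0,"wy":0,"wz":0,"grip":0.5},
  {"dx":0.0114,"dy":-0.0281,"dz":-0.001,"wx":0,"wy":0,"wz":0,"grip":0.5},
])

```text
time_s: 24.92
tool_pos: [0.5883, 0.0808, 0.2102]
ee_rot: [-3.141, 0.002, -0.038]
wrist_force: [0.6, -1.0, -2.8]
gripper_width: 0.693
grasp_force: 30.0
```

Emit:
play_rows([
  {"dx":0,"dy":0,"dz":0,"wx":0,"wy":0,"wz":0,"grip":0.5},
  {"dx":0,"dy":0,"dz":0,"wx":0,"wy":0,"wz":0,"grip":0.5},
  {"dx":0,"dy":0,"dz":0,"wx":0,"wy":0,"wz":0,"grip":0.5},
  {"dx":0,"dy":0,"dz":0,"wx":0,"wy":0,"wz":0,"grip":0.5},
  {"dx":0,"dy":0,"dz":0,"wx":0,"wy":0,"wz":0,"grip":0.5},
  {"dx":0,"dy":0,"dz":0,"wx":0,"wy":0,"wz":0,"grip":0.5},
  {"dx":0,"dy":0,"dz":0,"wx":0,"wy":0,"wz":0,"grip":0.5},
  {"dx":0,"dy":0,"dz":0,"wx":0,"wy":0,"wz":0,"grip":0.5},
  {"dx":0,"dy":0,"dz":0,"wx":0,"wy":0,"wz":0,"grip":0.5},
  {"dx":0,"dy":0,"dz":0,"wx":0,"wy":0,"wz":0,"grip":0.5},
])

```text
time_s: 25.75
tool_pos: [0.589, 0.0794, 0.2126]
ee_rot: [-3.141, -0.002, -0.039]
wrist_force: [-0.4, -0.4, -3.3]
gripper_width: 0.693
grasp_force: 30.0
```

```bash
python3 p.py .588 .080 .065 -.04 8
```

```text
d [-1.500e-04 -6.000e-05  1.845e-02] w [-0.004 -0.013  0.01 ] pos [0.589  0.0794 0.2126] rot [-3.141e+00 -1.900e-03 -3.860e-02] q [ 0.36  0.47 -0.71  1.71  0.34  1.09 -2.07]
```

Emit:
play_rows([
  {"dx":0,"dy":0,"dz":0.0235,"wx":0,"wy":0,"wz":0,"grip":0.5},
  {"dx":0,"dy":0,"dz":0.0235,"wx":0,"wy":0,"wz":0,"grip":0.5},
  {"dx":0,"dy":0,"dz":0.0235,"wx":0,"wy":0,"wz":0,"grip":0.5},
  {"dx":0,"dy":0,"dz":0.0235,"wx":0,"wy":0,"wz":0,"grip":0.5},
  {"dx":0,"dy":0,"dz":0.0235,"wx":0,"wy":0,"wz":0,"grip":0.5},
  {"dx":0,"dy":0,"dz":0.015,"wx":0,"wy":0,"wz":0,"grip":0.5},
  {"dx":0,"dy":0,"dz":0.01,"wx":0,"wy":0,"wz":0,"grip":0.5},
  {"dx":0,"dy":0,"dz":0.005,"wx":0,"wy":0,"wz":0,"grip":0.5},
  {"dx":0,"dy":0,"dz":0,"wx":0,"wy":0,"wz":0,"grip":0.5},
  {"dx":0,"dy":0,"dz":0,"wx":0,"wy":0,"wz":0,"grip":0.5},
])

```text
time_s: 26.58
tool_pos: [0.59, 0.08, 0.0658]
ee_rot: [-3.141, -0.003, -0.038]
wrist_force: [0.7, 0.6, -3.2]
gripper_width: 0.695
grasp_force: 30.0
```

Emit:
play_rows([
  {"dx":0,"dy":0,"dz":0.001,"wx":0,"wy":0,"wz":0,"grip":0.5},
  {"dx":0,"dy":0,"dz":0.001,"wx":0,"wy":0,"wz":0,"grip":0.5},
  {"dx":0,"dy":0,"dz":0,"wx":0,"wy":0,"wz":0,"grip":0.5},
  {"dx":0,"dy":0,"dz":0,"wx":0,"wy":0,"wz":0,"grip":0.5},
  {"dx":0,"dy":0,"dz":0,"wx":0,"wy":0,"wz":0,"grip":0.5},
  {"dx":0,"dy":0,"dz":0,"wx":0,"wy":0,"wz":0,"grip":0.5},
  {"dx":0,"dy":0,"dz":0,"wx":0,"wy":0,"wz":0,"grip":0.5},
  {"dx":0,"dy":0,"dz":0,"wx":0,"wy":0,"wz":0,"grip":0.5},
  {"dx":0,"dy":0,"dz":0,"wx":0,"wy":0,"wz":0,"grip":0.5},
  {"dx":0,"dy":0,"dz":0,"wx":0,"wy":0,"wz":0,"grip":0.5},
])

```text
time_s: 27.42
tool_pos: [0.5892, 0.0797, 0.0629]
ee_rot: [-3.141, -0.002, -0.038]
wrist_force: [0.4, 0.7, -2.8]
gripper_width: 0.694
grasp_force: 30.0
```

Emit:
play_rows([
  {"dx":0,"dy":0,"dz":0.001,"wx":0,"wy":0,"wz":0,"grip":0.5},
  {"dx":0,"dy":0,"dz":0,"wx":0,"wy":0,"wz":0,"grip":0.5},
  {"dx":0,"dy":0,"dz":0,"wx":0,"wy":0,"wz":0,"grip":1.0},
  {"dx":0,"dy":0,"dz":0,"wx":0,"wy":0,"wz":0,"grip":1.0},
  {"dx":0,"dy":0,"dz":0,"wx":0,"wy":0,"wz":0,"grip":1.0},
  {"dx":0,"dy":0,"dz":0,"wx":0,"wy":0,"wz":0,"grip":1.0},
  {"dx":0,"dy":0,"dz":-0.02,"wx":0,"wy":0,"wz":0,"grip":1.0},
  {"dx":0,"dy":0,"dz":-0.03,"wx":0,"wy":0,"wz":0,"grip":1.0},
  {"dx":0,"dy":0,"dz":-0.03,"wx":0,"wy":0,"wz":0,"grip":1.0},
  {"dx":0,"dy":0,"dz":-0.03,"wx":0,"wy":0,"wz":0,"grip":1.0},
])

```text
time_s: 28.25
tool_pos: [0.5886, 0.0798, 0.1728]
ee_rot: [-3.141, -0.001, -0.038]
wrist_force: [-0.0, 0.6, 0.4]
gripper_width: 0.997
grasp_force: 0.0
```

```bash
python3 p.py .584 -.25 .22 .286 12
```

```text
d [-0.00343  0.02739 -0.00395] w [-0.004 -0.003 -1.547] pos [0.5886 0.0798 0.1728] rot [-3.1406e+00 -5.0000e-04 -3.7900e-02] q [ 0.34  0.52 -0.69  1.74  0.38  1.02 -2.1 ]
```

```bash
python3 p.py .47 -.30 .23 .30 15
```

```text
d [-0.01093  0.02431 -0.00383] w [-0.003 -0.003 -1.291] pos [0.5886 0.0798 0.1728] rot [-3.1406e+00 -5.0000e-04 -3.7900e-02] q [ 0.34  0.52 -0.69  1.74  0.38  1.02 -2.1 ]
```

Emit:
play_rows([
  {"dx":0,"dy":0,"dz":-0.03,"wx":0,"wy":0,"wz":0,"grip":1.0},
  {"dx":-0.0109,"dy":0.0243,"dz":-0.002,"wx":0,"wy":0,"wz":-1.29,"grip":0.8},
  {"dx":-0.0109,"dy":0.0243,"dz":-0.002,"wx":0,"wy":0,"wz":-1.29,"grip":0.8},
  {"dx":-0.0109,"dy":0.0243,"dz":-0.002,"wx":0,"wy":0,"wz":-1.29,"grip":0.8},
  {"dx":-0.0109,"dy":0.0243,"dz":-0.002,"wx":0,"wy":0,"wz":-1.29,"grip":0.8},
  {"dx":-0.0109,"dy":0.0243,"dz":-0.002,"wx":0,"wy":0,"wz":-1.29,"grip":0.8},
  {"dx":-0.0109,"dy":0.0243,"dz":-0.002,"wx":0,"wy":0,"wz":-1.29,"grip":0.8},
  {"dx":-0.0109,"dy":0.0243,"dz":-0.002,"wx":0,"wy":0,"wz":-1.29,"grip":0.8},
  {"dx":-0.0109,"dy":0.0243,"dz":-0.002,"wx":0,"wy":0,"wz":-1.29,"grip":0.8},
  {"dx":-0.0109,"dy":0.0243,"dz":-0.002,"wx":0,"wy":0,"wz":-1.29,"grip":0.8},
])

```text
time_s: 29.08
tool_pos: [0.5018, -0.1446, 0.2198]
ee_rot: [-3.142, -0.002, 0.166]
wrist_force: [-0.3, -1.3, 0.6]
gripper_width: 0.801
grasp_force: 0.0
```

Emit:
play_rows([
  {"dx":-0.0109,"dy":0.0243,"dz":-0.002,"wx":0,"wy":0,"wz":-1.29,"grip":0.8},
  {"dx":-0.0109,"dy":0.0243,"dz":-0.002,"wx":0,"wy":0,"wz":-1.29,"grip":0.8},
  {"dx":-0.0109,"dy":0.0243,"dz":-0.002,"wx":0,"wy":0,"wz":-1.29,"grip":0.8},
  {"dx":-0.0109,"dy":0.0243,"dz":-0.002,"wx":0,"wy":0,"wz":-1.29,"grip":0.8},
  {"dx":-0.0109,"dy":0.0243,"dz":-0.002,"wx":0,"wy":0,"wz":-1.29,"grip":0.8},
  {"dx":-0.0109,"dy":0.0243,"dz":-0.002,"wx":0,"wy":0,"wz":-1.29,"grip":0.8},
  {"dx":0,"dy":0,"dz":0,"wx":0,"wy":0,"wz":0,"grip":0.8},
  {"dx":0,"dy":0,"dz":0,"wx":0,"wy":0,"wz":0,"grip":0.8},
  {"dx":0,"dy":0,"dz":0,"wx":0,"wy":0,"wz":0,"grip":0.8},
  {"dx":0,"dy":0,"dz":0,"wx":0,"wy":0,"wz":0,"grip":0.8},
])

```text
time_s: 29.92
tool_pos: [0.4709, -0.2985, 0.2315]
ee_rot: [-3.141, -0.002, 0.301]
wrist_force: [-0.3, 1.2, 0.5]
gripper_width: 0.801
grasp_force: 0.0
```

```bash
python3 - <<'E'
from det import *
w=bot.snapshot("wrist"); cv2.imwrite("pics/w4.png",w["image"][:,:,::-1])
s=bot.snapshot("top"); crop(s,210,110,160,100,5,"t4")
x=np.array([np.cos(.286),np.sin(.286)]);y=np.array([-x[1],x[0]]);o=np.array([.570,-.2945])
print(proj(w,[np.append(o+a*x+b*y,.09) for a,b in((-.055,.017),(-.055,-.017),(.05,.017),(.05,-.017))]))
print(bot.sense()["tool_pos"],bot.sense()["ee_rot"])
E
```

```text
[[336.69581342 145.42934558]
 [371.3507473  146.00068139]
 [339.56096495  26.62785211]
 [377.79548201  27.37599378]]
[ 0.47101231 -0.2985518   0.23158537] [-3.14130107e+00 -1.81102093e-03  3.01599327e-01]
```

View pics/w4.png

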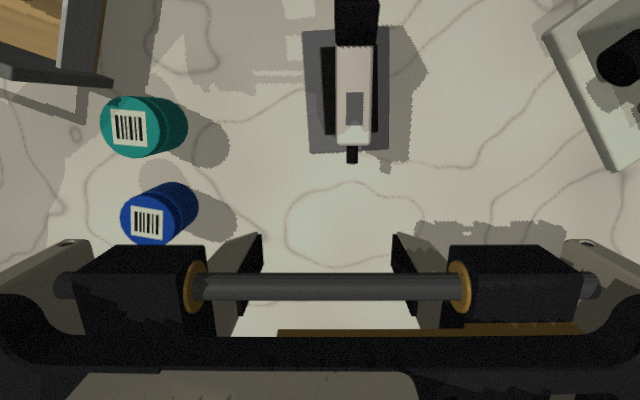

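View pics/t4.png

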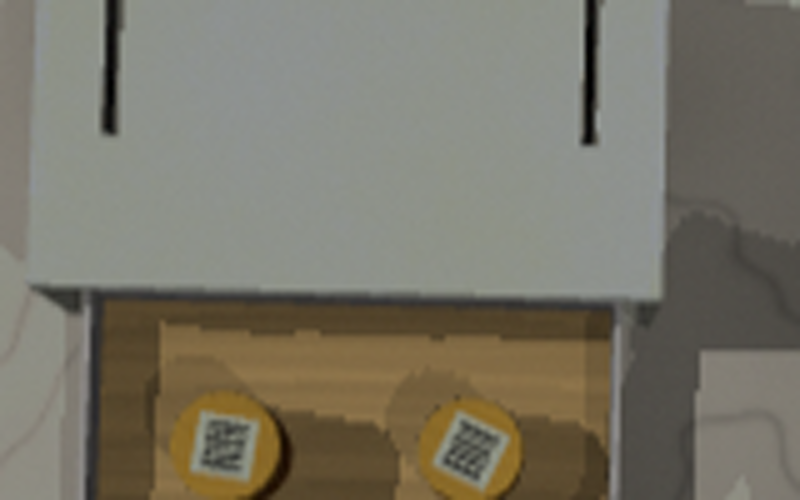

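Both jars stand in the drawer. The scanner handle's rear edge is at columns 337–370, row 145, and its front is at row 46. I'll compute the exact poses.

```bash
python3 - <<'E'
from det import *
np.set_printoptions(precision=4,suppress=True)
w=bot.snapshot("wrist")
P=lambda u,z:unproj(w,u,z)[:2]
r=(P((337,145),.09)+P((370,145),.09))/2; f=(P((336,46),.09)+P((374,46),.09))/2
d=f-r; yaw=np.arctan2(d[1],d[0]); u=d/np.linalg.norm(d)
print("scanner yaw",yaw,"origin",r+.055*u,"grip15",r+.07*u)
for A,B in (((310,153),(303,32)),((388,150),(388,27))):
    a,b=P(A,.004),P(B,.004); print("foot",a,b,np.arctan2(*(b-a)[::-1]))
for A,B in (((324,134),(322,48)),((377,132),(378,50))):
    a,b=P(A,.05),P(B,.05); print("top",a,b,np.arctan2(*(b-a)[::-1]))
s=bot.snapshot("top")
for v,z in(((225,447),.108),((472,447),.09)): print("label",unproj(s,(v[0]/5+209.9,v[1]/5+109.9),z))
E
```

```text
scanner yaw 0.31022327521397786 origin [ 0.5702 -0.2926] grip15 [ 0.5844 -0.2881]
foot [ 0.4844 -0.27  ] [ 0.6154 -0.223 ] 0.3448980247983981
foot [ 0.5175 -0.3632] [ 0.6494 -0.3142] 0.35563380368420977
top [ 0.5161 -0.2793] [ 0.5983 -0.2518] 0.3230816595466642
top [ 0.5355 -0.3342] [ 0.6136 -0.3071] 0.33364388911813303
label [0.5889 0.2235 0.108 ]
label [0.5877 0.0771 0.09  ]
```

```bash
python3 p.py .5844 -.2885 .15 .31 6; python3 p.py .5844 -.2885 .058 .31 8
```

```text
d [0.01855 0.00402 0.01362] w [-0.001 -0.016 -0.085] pos [ 0.4709 -0.299   0.2316] rot [-3.1415e+00 -1.7000e-03  3.0110e-01] q [ 1.08  0.38 -0.7   1.78  0.27  1.09 -0.98]
d [0.0139  0.00301 0.02171] w [-0.001 -0.012 -0.064] pos [ 0.4709 -0.299   0.2316] rot [-3.1415e+00 -1.7000e-03  3.0110e-01] q [ 1.08  0.38 -0.7   1.78  0.27  1.09 -0.98]
```

Emit:
play_rows([
  {"dx":0.0186,"dy":0.004,"dz":0.0136,"wx":0,"wy":0,"wz":-0.085,"grip":0.75},
  {"dx":0.0186,"dy":0.004,"dz":0.0136,"wx":0,"wy":0,"wz":-0.085,"grip":0.75},
  {"dx":0.0186,"dy":0.004,"dz":0.0136,"wx":0,"wy":0,"wz":-0.085,"grip":0.75},
  {"dx":0.0186,"dy":0.004,"dz":0.0136,"wx":0,"wy":0,"wz":-0.085,"grip":0.75},
  {"dx":0.0186,"dy":0.004,"dz":0.0136,"wx":0,"wy":0,"wz":-0.085,"grip":0.75},
  {"dx":0.0186,"dy":0.004,"dz":0.0136,"wx":0,"wy":0,"wz":-0.085,"grip":0.75},
  {"dx":0,"dy":0,"dz":0,"wx":0,"wy":0,"wz":0,"grip":0.75},
  {"dx":0,"dy":0,"dz":0,"wx":0,"wy":0,"wz":0,"grip":0.75},
  {"dx":0,"dy":0,"dz":0,"wx":0,"wy":0,"wz":0,"grip":0.75},
  {"dx":0,"dy":0,"dz":0,"wx":0,"wy":0,"wz":0,"grip":0.75},
])

```text
time_s: 30.95
tool_pos: [0.584, -0.29, 0.1509]
ee_rot: [3.141, -0.002, 0.308]
wrist_force: [0.0, -0.3, 0.0]
gripper_width: 0.751
grasp_force: 0.0
```

```bash
python3 p.py .5844 -.2885 .0585 .31 6
```

```text
d [ 0.00013 -0.00023  0.0154 ] w [ 0.009 -0.016 -0.02 ] pos [ 0.584  -0.29    0.1509] rot [ 3.1407e+00 -1.7000e-03  3.0790e-01] q [ 0.86  0.63 -0.63  1.61  0.41  1.04 -1.16]
```

Emit:
play_rows([
  {"dx":0.0001,"dy":-0.0002,"dz":0.0154,"wx":0,"wy":0,"wz":0,"grip":0.75},
  {"dx":0.0001,"dy":-0.0002,"dz":0.0154,"wx":0,"wy":0,"wz":0,"grip":0.75},
  {"dx":0.0001,"dy":-0.0002,"dz":0.0154,"wx":0,"wy":0,"wz":0,"grip":0.75},
  {"dx":0.0001,"dy":-0.0002,"dz":0.0154,"wx":0,"wy":0,"wz":0,"grip":0.75},
  {"dx":0.0001,"dy":-0.0002,"dz":0.0154,"wx":0,"wy":0,"wz":0,"grip":0.75},
  {"dx":0.0001,"dy":-0.0002,"dz":0.0154,"wx":0,"wy":0,"wz":0,"grip":0.75},
  {"dx":0,"dy":0,"dz":0,"wx":0,"wy":0,"wz":0,"grip":0.75},
  {"dx":0,"dy":0,"dz":0,"wx":0,"wy":0,"wz":0,"grip":0.75},
  {"dx":0,"dy":0,"dz":0,"wx":0,"wy":0,"wz":0,"grip":0.0},
  {"dx":0,"dy":0,"dz":0,"wx":0,"wy":0,"wz":0,"grip":0.0},
])

```text
time_s: 31.78
tool_pos: [0.5857, -0.2883, 0.0587]
ee_rot: [3.141, -0.003, 0.308]
wrist_force: [0.1, 0.0, 0.9]
gripper_width: 0.652
grasp_force: 0.0
```

Emit:
play_rows([
  {"dx":0,"dy":0,"dz":0,"wx":0,"wy":0,"wz":0,"grip":0.0},
  {"dx":0,"dy":0,"dz":0,"wx":0,"wy":0,"wz":0,"grip":0.0},
  {"dx":0,"dy":0,"dz":0,"wx":0,"wy":0,"wz":0,"grip":0.0},
  {"dx":0,"dy":0,"dz":0,"wx":0,"wy":0,"wz":0,"grip":0.0},
  {"dx":0,"dy":0,"dz":0,"wx":0,"wy":0,"wz":0,"grip":0.0},
  {"dx":0,"dy":0,"dz":0,"wx":0,"wy":0,"wz":0,"grip":0.0},
  {"dx":0,"dy":0,"dz":0,"wx":0,"wy":0,"wz":0,"grip":0.0},
  {"dx":0,"dy":0,"dz":0,"wx":0,"wy":0,"wz":0,"grip":0.0},
  {"dx":0,"dy":0,"dz":0,"wx":0,"wy":0,"wz":0,"grip":0.0},
  {"dx":0,"dy":0,"dz":0,"wx":0,"wy":0,"wz":0,"grip":0.0},
])

```text
time_s: 32.62
tool_pos: [0.585, -0.2886, 0.0582]
ee_rot: [3.141, -0.002, 0.308]
wrist_force: [-0.6, -0.9, 5.5]
gripper_width: 0.369
grasp_force: 30.0
```

Emit:
play_rows([
  {"dx":0,"dy":0,"dz":-0.02,"wx":0,"wy":0,"wz":0,"grip":0.0},
  {"dx":0,"dy":0,"dz":-0.03,"wx":0,"wy":0,"wz":0,"grip":0.0},
  {"dx":0,"dy":0,"dz":-0.03,"wx":0,"wy":0,"wz":0,"grip":0.0},
  {"dx":0,"dy":0,"dz":-0.03,"wx":0,"wy":0,"wz":0,"grip":0.0},
  {"dx":0,"dy":0,"dz":-0.03,"wx":0,"wy":0,"wz":0,"grip":0.0},
  {"dx":0,"dy":0,"dz":0,"wx":0,"wy":0,"wz":0,"grip":0.0},
  {"dx":0,"dy":0,"dz":0,"wx":0,"wy":0,"wz":0,"grip":0.0},
  {"dx":0,"dy":0,"dz":0,"wx":0,"wy":0,"wz":0,"grip":0.0},
  {"dx":0,"dy":0,"dz":0,"wx":0,"wy":0,"wz":0,"grip":0.0},
  {"dx":0,"dy":0,"dz":0,"wx":0,"wy":0,"wz":0,"grip":0.0},
])

```text
time_s: 33.45
tool_pos: [0.5831, -0.2878, 0.1954]
ee_rot: [-3.139, 0.001, 0.308]
wrist_force: [0.3, -0.0, -2.1]
gripper_width: 0.373
grasp_force: 30.0
```

```bash
python3 p.py .469 .224 .20 0 20; python3 -c "
from h import *
s=bot.sense();print(s['wrist_force'],s['torque'])
w=bot.snapshot('scene'); crop(w,220,100,160,110,4,'s5')"
```

```text
d [-0.00151 -0.02628 -0.00019] w [-0.008  0.004  0.883] pos [ 0.5831 -0.2878  0.1954] rot [-3.1387e+00  1.1000e-03  3.0840e-01] q [ 0.87  0.58 -0.66  1.57  0.38  1.12 -1.13]
[ 0.30928371 -0.00982303 -2.14986419] [0.02220117 0.05058537 0.03435982]
```

View pics/s5.png

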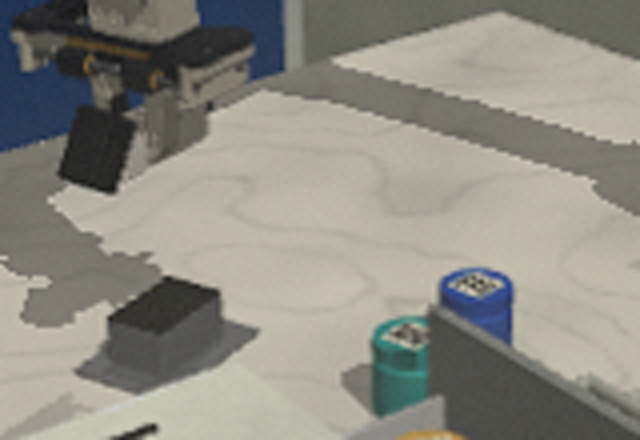

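The scanner is held level and clear of the stand. Next: go to the tall jar's reading pose (TCP 0.467, 0.2245, 0.190, yaw 0).

Emit:
play_rows([
  {"dx":-0.0015,"dy":-0.0263,"dz":-0.0002,"wx":0,"wy":0,"wz":0.88,"grip":0.0},
  {"dx":-0.0015,"dy":-0.0263,"dz":-0.0002,"wx":0,"wy":0,"wz":0.88,"grip":0.0},
  {"dx":-0.0015,"dy":-0.0263,"dz":-0.0002,"wx":0,"wy":0,"wz":0.88,"grip":0.0},
  {"dx":-0.0015,"dy":-0.0263,"dz":-0.0002,"wx":0,"wy":0,"wz":0.88,"grip":0.0},
  {"dx":-0.0015,"dy":-0.0263,"dz":-0.0002,"wx":0,"wy":0,"wz":0.88,"grip":0.0},
  {"dx":-0.0015,"dy":-0.0263,"dz":-0.0002,"wx":0,"wy":0,"wz":0.88,"grip":0.0},
  {"dx":-0.0015,"dy":-0.0263,"dz":-0.0002,"wx":0,"wy":0,"wz":0.88,"grip":0.0},
  {"dx":-0.0015,"dy":-0.0263,"dz":-0.0002,"wx":0,"wy":0,"wz":0.88,"grip":0.0},
  {"dx":-0.0015,"dy":-0.0263,"dz":-0.0002,"wx":0,"wy":0,"wz":0.88,"grip":0.0},
  {"dx":-0.0015,"dy":-0.0263,"dz":-0.0002,"wx":0,"wy":0,"wz":0.88,"grip":0.0},
])

```text
time_s: 34.33
tool_pos: [0.5067, -0.0353, 0.1991]
ee_rot: [-3.141, -0.001, 0.154]
wrist_force: [0.9, -0.3, -2.0]
gripper_width: 0.367
grasp_force: 30.0
```

Emit:
play_rows([
  {"dx":-0.0015,"dy":-0.0263,"dz":-0.0002,"wx":0,"wy":0,"wz":0.88,"grip":0.0},
  {"dx":-0.0015,"dy":-0.0263,"dz":-0.0002,"wx":0,"wy":0,"wz":0.88,"grip":0.0},
  {"dx":-0.0015,"dy":-0.0263,"dz":-0.0002,"wx":0,"wy":0,"wz":0.88,"grip":0.0},
  {"dx":-0.0015,"dy":-0.0263,"dz":-0.0002,"wx":0,"wy":0,"wz":0.88,"grip":0.0},
  {"dx":-0.0015,"dy":-0.0263,"dz":-0.0002,"wx":0,"wy":0,"wz":0.88,"grip":0.0},
  {"dx":-0.0015,"dy":-0.0263,"dz":-0.0002,"wx":0,"wy":0,"wz":0.88,"grip":0.0},
  {"dx":-0.0015,"dy":-0.0263,"dz":-0.0002,"wx":0,"wy":0,"wz":0.88,"grip":0.0},
  {"dx":-0.0015,"dy":-0.0263,"dz":-0.0002,"wx":0,"wy":0,"wz":0.88,"grip":0.0},
  {"dx":-0.0015,"dy":-0.0263,"dz":-0.0002,"wx":0,"wy":0,"wz":0.88,"grip":0.0},
  {"dx":-0.0015,"dy":-0.0263,"dz":-0.0002,"wx":0,"wy":0,"wz":0.88,"grip":0.0},
])

```text
time_s: 35.17
tool_pos: [0.4695, 0.2251, 0.2012]
ee_rot: [-3.141, -0.0, 0.001]
wrist_force: [-0.2, -0.2, -1.5]
gripper_width: 0.367
grasp_force: 30.0
```

Emit:
play_rows([
  {"dx":0,"dy":0,"dz":0,"wx":0,"wy":0,"wz":0,"grip":0.0},
  {"dx":0,"dy":0,"dz":0,"wx":0,"wy":0,"wz":0,"grip":0.0},
  {"dx":0,"dy":0,"dz":0,"wx":0,"wy":0,"wz":0,"grip":0.0},
  {"dx":0,"dy":0,"dz":0,"wx":0,"wy":0,"wz":0,"grip":0.0},
  {"dx":0,"dy":0,"dz":0,"wx":0,"wy":0,"wz":0,"grip":0.0},
  {"dx":0,"dy":0,"dz":0,"wx":0,"wy":0,"wz":0,"grip":0.0},
  {"dx":0,"dy":0,"dz":0,"wx":0,"wy":0,"wz":0,"grip":0.0},
  {"dx":0,"dy":0,"dz":0,"wx":0,"wy":0,"wz":0,"grip":0.0},
  {"dx":0,"dy":0,"dz":0,"wx":0,"wy":0,"wz":0,"grip":0.0},
  {"dx":0,"dy":0,"dz":0,"wx":0,"wy":0,"wz":0,"grip":0.0},
])

```text
time_s: 36.0
tool_pos: [0.4704, 0.2238, 0.2019]
ee_rot: [-3.141, -0.002, 0.001]
wrist_force: [-0.0, 0.5, -2.8]
gripper_width: 0.37
grasp_force: 30.0
```

```bash
python3 p.py .467 .2245 .19 0 5; python3 - <<'E'
from det import *
w=bot.snapshot('wrist'); crop(w,0,0,640,400,1,'w6')
s=bot.snapshot('top'); print(*amber(s,.108,(215,170,350,220)),sep="\n")
b=bot.snapshot('scene'); crop(b,290,160,160,110,5,'s6')
E
```

```text
d [-0.00068 -0.00013  0.00238] w [-0.007 -0.02   0.009] pos [0.4704 0.2238 0.2019] rot [-3.141e+00 -1.700e-03  8.000e-04] q [ 0.17  0.37 -0.8   1.89  0.31  1.01 -2.34]
(array([281.7, 194.9]), array([ 230,  171,  102,   49, 3722], dtype=int32), array([0.6008, 0.1437, 0.108 ]))
```

View pics/w6.png

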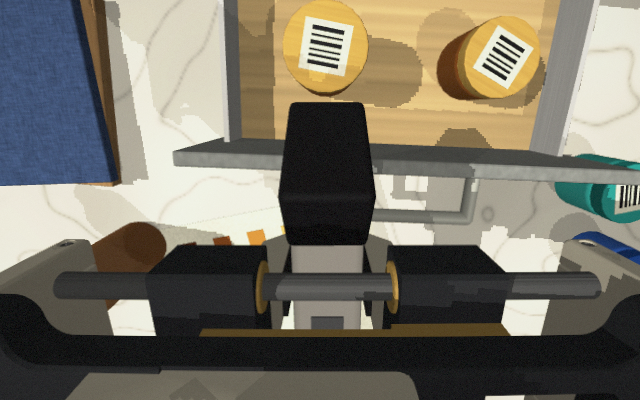

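The wrist view shows the tall label at (326,47), in line with the scanner head, and the medium label at (504,57). Next: set the final pose and hold.

Emit:
play_rows([
  {"dx":-0.0007,"dy":-0.0001,"dz":0.0024,"wx":0,"wy":0,"wz":0,"grip":0.0},
  {"dx":-0.0007,"dy":-0.0001,"dz":0.0024,"wx":0,"wy":0,"wz":0,"grip":0.0},
  {"dx":-0.0007,"dy":-0.0001,"dz":0.0024,"wx":0,"wy":0,"wz":0,"grip":0.0},
  {"dx":-0.0007,"dy":-0.0001,"dz":0.0024,"wx":0,"wy":0,"wz":0,"grip":0.0},
  {"dx":-0.0007,"dy":-0.0001,"dz":0.0024,"wx":0,"wy":0,"wz":0,"grip":0.0},
  {"dx":0,"dy":0,"dz":0,"wx":0,"wy":0,"wz":0,"grip":0.0},
  {"dx":0,"dy":0,"dz":0,"wx":0,"wy":0,"wz":0,"grip":0.0},
  {"dx":0,"dy":0,"dz":0,"wx":0,"wy":0,"wz":0,"grip":0.0},
  {"dx":0,"dy":0,"dz":0,"wx":0,"wy":0,"wz":0,"grip":0.0},
  {"dx":0,"dy":0,"dz":0,"wx":0,"wy":0,"wz":0,"grip":0.0},
])

```text
time_s: 36.98
tool_pos: [0.467, 0.2245, 0.19]
ee_rot: [-3.141, -0.002, 0.001]
wrist_force: [0.1, -0.3, -2.6]
gripper_width: 0.37
grasp_force: 30.0
```

Emit:
play_rows([
  {"dx":0,"dy":0,"dz":0,"wx":0,"wy":0,"wz":0,"grip":0.0},
  {"dx":0,"dy":0,"dz":0,"wx":0,"wy":0,"wz":0,"grip":0.0},
  {"dx":0,"dy":0,"dz":0,"wx":0,"wy":0,"wz":0,"grip":0.0},
  {"dx":0,"dy":0,"dz":0,"wx":0,"wy":0,"wz":0,"grip":0.0},
  {"dx":0,"dy":0,"dz":0,"wx":0,"wy":0,"wz":0,"grip":0.0},
  {"dx":0,"dy":0,"dz":0,"wx":0,"wy":0,"wz":0,"grip":0.0},
  {"dx":0,"dy":0,"dz":0,"wx":0,"wy":0,"wz":0,"grip":0.0},
  {"dx":0,"dy":0,"dz":0,"wx":0,"wy":0,"wz":0,"grip":0.0},
  {"dx":0,"dy":0,"dz":0,"wx":0,"wy":0,"wz":0,"grip":0.0},
  {"dx":0,"dy":0,"dz":0,"wx":0,"wy":0,"wz":0,"grip":0.0},
])

```text
time_s: 37.82
tool_pos: [0.4668, 0.2245, 0.1898]
ee_rot: [-3.141, -0.002, 0.001]
wrist_force: [-0.7, 0.4, -2.6]
gripper_width: 0.371
grasp_force: 30.0
```

Emit:
play_rows([
  {"dx":0,"dy":0,"dz":0,"wx":0,"wy":0,"wz":0,"grip":0.0},
  {"dx":0,"dy":0,"dz":0,"wx":0,"wy":0,"wz":0,"grip":0.0},
  {"dx":0,"dy":0,"dz":0,"wx":0,"wy":0,"wz":0,"grip":0.0},
  {"dx":0,"dy":0,"dz":0,"wx":0,"wy":0,"wz":0,"grip":0.0},
  {"dx":0,"dy":0,"dz":0,"wx":0,"wy":0,"wz":0,"grip":0.0},
  {"dx":0,"dy":0,"dz":0,"wx":0,"wy":0,"wz":0,"grip":0.0},
  {"dx":0,"dy":0,"dz":0,"wx":0,"wy":0,"wz":0,"grip":0.0},
  {"dx":0,"dy":0,"dz":0,"wx":0,"wy":0,"wz":0,"grip":0.0},
  {"dx":0,"dy":0,"dz":0,"wx":0,"wy":0,"wz":0,"grip":0.0},
  {"dx":0,"dy":0,"dz":0,"wx":0,"wy":0,"wz":0,"grip":0.0},
])

```text
time_s: 38.65
tool_pos: [0.4668, 0.2245, 0.1898]
ee_rot: [-3.141, -0.002, 0.001]
wrist_force: [-0.2, 0.0, -1.6]
gripper_width: 0.362
grasp_force: 30.0
```

```bash
python3 - <<'E'
from det import *
from scipy.spatial.transform import Rotation as Ro
w=bot.snapshot('wrist'); s=bot.sense()
hsv=cv2.cvtColor(w["image"],cv2.COLOR_RGB2HSV); crop(w,230,0,340,140,2,"w7")
t=s["tool_pos"]; Rs=Ro.from_euler("xyz",s["ee_rot"])*Ro.from_euler("x",np.pi)  # scanner frame
win=t+Rs.apply([.0667,0,-.0084+.004]); Rw=Rs*Ro.from_euler("y",np.radians(55))
for n,L in(("top-est",[.5889,.2235,.108]),("wrist-est",unproj(w,(326,50),.108))): print(n,L,Rw.inv().apply(np.array(L)-win))
print(t,s["ee_rot"],s["q"])
E
python3 p.py .466 .0775 .174 0 8
```

```text
top-est [0.5889, 0.2235, 0.108] [ 0.09528924 -0.00121184  0.00074116]
wrist-est [0.5831243  0.22678028 0.108     ] [ 0.09197283  0.00207525 -0.00398277]
[0.4668057  0.2245166  0.18983805] [-3.14096456e+00 -1.58944709e-03  1.17711148e-03] [ 0.15859345  0.37880436 -0.79922037  1.90919196  0.32424945  0.98486097
 -2.35679784]
d [-0.00011  0.01838  0.00197] w [-0.005 -0.011  0.008] pos [0.4668 0.2245 0.1898] rot [-3.141e+00 -1.600e-03  1.200e-03] q [ 0.16  0.38 -0.8   1.91  0.32  0.98 -2.36]
```

View pics/w7.png

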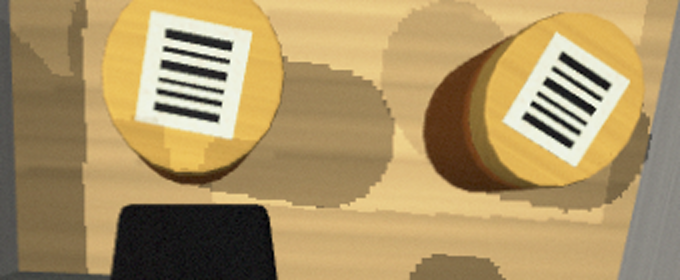

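The tall label is on axis at about 95 mm, 0–4 mm off, and was held for over 2 s. Next: the medium jar at a range of ~110 mm.

Emit:
play_rows([
  {"dx":-0.0011,"dy":0.0184,"dz":0.0007,"wx":0,"wy":0,"wz":0,"grip":0.0},
  {"dx":-0.0011,"dy":0.0184,"dz":0.0007,"wx":0,"wy":0,"wz":0,"grip":0.0},
  {"dx":-0.0011,"dy":0.0184,"dz":0.0007,"wx":0,"wy":0,"wz":0,"grip":0.0},
  {"dx":-0.0011,"dy":0.0184,"dz":0.0007,"wx":0,"wy":0,"wz":0,"grip":0.0},
  {"dx":-0.0011,"dy":0.0184,"dz":0.0007,"wx":0,"wy":0,"wz":0,"grip":0.0},
  {"dx":-0.0011,"dy":0.0184,"dz":0.0007,"wx":0,"wy":0,"wz":0,"grip":0.0},
  {"dx":-0.0011,"dy":0.0184,"dz":0.0007,"wx":0,"wy":0,"wz":0,"grip":0.0},
  {"dx":-0.0011,"dy":0.0184,"dz":0.0007,"wx":0,"wy":0,"wz":0,"grip":0.0},
  {"dx":0,"dy":0,"dz":0,"wx":0,"wy":0,"wz":0,"grip":0.0},
  {"dx":0,"dy":0,"dz":0,"wx":0,"wy":0,"wz":0,"grip":0.0},
])

```text
time_s: 39.53
tool_pos: [0.4582, 0.0762, 0.1841]
ee_rot: [-3.141, -0.002, -0.001]
wrist_force: [-0.5, 0.1, -2.7]
gripper_width: 0.37
grasp_force: 30.0
```

Emit:
play_rows([
  {"dx":0,"dy":0,"dz":0,"wx":0,"wy":0,"wz":0,"grip":0.0},
  {"dx":0,"dy":0,"dz":0,"wx":0,"wy":0,"wz":0,"grip":0.0},
  {"dx":0,"dy":0,"dz":0,"wx":0,"wy":0,"wz":0,"grip":0.0},
  {"dx":0,"dy":0,"dz":0,"wx":0,"wy":0,"wz":0,"grip":0.0},
  {"dx":0,"dy":0,"dz":0,"wx":0,"wy":0,"wz":0,"grip":0.0},
  {"dx":0,"dy":0,"dz":0,"wx":0,"wy":0,"wz":0,"grip":0.0},
  {"dx":0,"dy":0,"dz":0,"wx":0,"wy":0,"wz":0,"grip":0.0},
  {"dx":0,"dy":0,"dz":0,"wx":0,"wy":0,"wz":0,"grip":0.0},
  {"dx":0,"dy":0,"dz":0,"wx":0,"wy":0,"wz":0,"grip":0.0},
  {"dx":0,"dy":0,"dz":0,"wx":0,"wy":0,"wz":0,"grip":0.0},
])

```text
time_s: 40.37
tool_pos: [0.4582, 0.0773, 0.1841]
ee_rot: [-3.141, -0.002, 0.001]
wrist_force: [-0.7, 0.3, -1.5]
gripper_width: 0.371
grasp_force: 30.0
```

Emit:
play_rows([
  {"dx":0,"dy":0,"dz":0,"wx":0,"wy":0,"wz":0,"grip":0.0},
  {"dx":0,"dy":0,"dz":0,"wx":0,"wy":0,"wz":0,"grip":0.0},
  {"dx":0,"dy":0,"dz":0,"wx":0,"wy":0,"wz":0,"grip":0.0},
  {"dx":0,"dy":0,"dz":0,"wx":0,"wy":0,"wz":0,"grip":0.0},
  {"dx":0,"dy":0,"dz":0,"wx":0,"wy":0,"wz":0,"grip":0.0},
  {"dx":0,"dy":0,"dz":0,"wx":0,"wy":0,"wz":0,"grip":0.0},
  {"dx":0,"dy":0,"dz":0,"wx":0,"wy":0,"wz":0,"grip":0.0},
  {"dx":0,"dy":0,"dz":0,"wx":0,"wy":0,"wz":0,"grip":0.0},
  {"dx":0,"dy":0,"dz":0,"wx":0,"wy":0,"wz":0,"grip":0.0},
  {"dx":0,"dy":0,"dz":0,"wx":0,"wy":0,"wz":0,"grip":0.0},
])

```text
time_s: 41.2
tool_pos: [0.4582, 0.0773, 0.1841]
ee_rot: [-3.141, -0.002, 0.001]
wrist_force: [0.1, 0.1, -1.7]
gripper_width: 0.369
grasp_force: 30.0
```

```bash
python3 - <<'E'
from det import *
from scipy.spatial.transform import Rotation as Ro
w=bot.snapshot('wrist'); s=bot.sense()
hsv=cv2.cvtColor(w["image"],cv2.COLOR_RGB2HSV)
# label: bright low-saturation blob over the lids
m=cv2.inRange(hsv[:130,100:460],(0,0,150),(180,70,255)); m=cv2.morphologyEx(m,cv2.MORPH_CLOSE,np.ones((7,7)))
n,l,st,c=cv2.connectedComponentsWithStats(m)
t=s["tool_pos"]; Rs=Ro.from_euler("xyz",s["ee_rot"])*Ro.from_euler("x",np.pi)
win=t+Rs.apply([.0667,0,-.0044]); Rw=Rs*Ro.from_euler("y",np.radians(55))
print("top-est",Rw.inv().apply(np.array([.5877,.0771,.09])-win), "expected px",proj(w,[[.5877,.0771,.09],[.5889,.2235,.108]]))
for i in range(1,n):
    if 300<st[i,4]<4000:
        L=unproj(w,c[i]+[100,0],.09); print(c[i]+[100,0],st[i,4],L,Rw.inv().apply(L-win))
print(t,s["ee_rot"])
E
python3 p.py .50 -.2 .22 .2 13
```

```text
top-est [ 0.10962259 -0.00040411 -0.0002938 ] expected px [[329.36406732  33.92441879]
 [121.26751968  27.71323631]]
[120.23198512  25.90562529] 2151 [0.59432883 0.23515008 0.09      ] [0.11361622 0.15763845 0.00521684]
[323.67698942  33.81850255] 2551 [0.58776814 0.0813785  0.09      ] [ 0.10966671  0.0038743  -0.0002357 ]
[0.45820943 0.0773006  0.18415489] [-3.14096310e+00 -1.63376503e-03  1.11283693e-03]
d [ 0.00123  0.02157 -0.00276] w [-0.002 -0.007 -0.877] pos [0.4582 0.0773 0.1842] rot [-3.141e+00 -1.600e-03  1.100e-03] q [ 0.46  0.27 -0.78  2.04  0.24  0.92 -2.02]
```

Both labels are read, within 4 mm of axis. Next: return the scanner.

```bash
python3 p.py .585 -.2885 .19 .308 18
```

```text
d [ 0.00403  0.02121 -0.00033] w [-0.001 -0.005 -0.977] pos [0.4582 0.0773 0.1842] rot [-3.141e+00 -1.600e-03  1.100e-03] q [ 0.46  0.27 -0.78  2.04  0.24  0.92 -2.02]
```

Emit:
play_rows([
  {"dx":0.004,"dy":0.0212,"dz":-0.0003,"wx":0,"wy":0,"wz":-0.98,"grip":0.0},
  {"dx":0.004,"dy":0.0212,"dz":-0.0003,"wx":0,"wy":0,"wz":-0.98,"grip":0.0},
  {"dx":0.004,"dy":0.0212,"dz":-0.0003,"wx":0,"wy":0,"wz":-0.98,"grip":0.0},
  {"dx":0.004,"dy":0.0212,"dz":-0.0003,"wx":0,"wy":0,"wz":-0.98,"grip":0.0},
  {"dx":0.004,"dy":0.0212,"dz":-0.0003,"wx":0,"wy":0,"wz":-0.98,"grip":0.0},
  {"dx":0.004,"dy":0.0212,"dz":-0.0003,"wx":0,"wy":0,"wz":-0.98,"grip":0.0},
  {"dx":0.004,"dy":0.0212,"dz":-0.0003,"wx":0,"wy":0,"wz":-0.98,"grip":0.0},
  {"dx":0.004,"dy":0.0212,"dz":-0.0003,"wx":0,"wy":0,"wz":-0.98,"grip":0.0},
  {"dx":0.004,"dy":0.0212,"dz":-0.0003,"wx":0,"wy":0,"wz":-0.98,"grip":0.0},
  {"dx":0.004,"dy":0.0212,"dz":-0.0003,"wx":0,"wy":0,"wz":-0.98,"grip":0.0},
])

```text
time_s: 42.08
tool_pos: [0.5146, -0.1319, 0.187]
ee_rot: [-3.141, -0.001, 0.173]
wrist_force: [1.2, -0.1, -2.8]
gripper_width: 0.368
grasp_force: 30.0
```

Emit:
play_rows([
  {"dx":0.004,"dy":0.0212,"dz":-0.0003,"wx":0,"wy":0,"wz":-0.98,"grip":0.0},
  {"dx":0.004,"dy":0.0212,"dz":-0.0003,"wx":0,"wy":0,"wz":-0.98,"grip":0.0},
  {"dx":0.004,"dy":0.0212,"dz":-0.0003,"wx":0,"wy":0,"wz":-0.98,"grip":0.0},
  {"dx":0.004,"dy":0.0212,"dz":-0.0003,"wx":0,"wy":0,"wz":-0.98,"grip":0.0},
  {"dx":0.004,"dy":0.0212,"dz":-0.0003,"wx":0,"wy":0,"wz":-0.98,"grip":0.0},
  {"dx":0.004,"dy":0.0212,"dz":-0.0003,"wx":0,"wy":0,"wz":-0.98,"grip":0.0},
  {"dx":0.004,"dy":0.0212,"dz":-0.0003,"wx":0,"wy":0,"wz":-0.98,"grip":0.0},
  {"dx":0.004,"dy":0.0212,"dz":-0.0003,"wx":0,"wy":0,"wz":-0.98,"grip":0.0},
  {"dx":0,"dy":0,"dz":0,"wx":0,"wy":0,"wz":0,"grip":0.0},
  {"dx":0,"dy":0,"dz":0,"wx":0,"wy":0,"wz":0,"grip":0.0},
])

```text
time_s: 42.92
tool_pos: [0.5843, -0.2897, 0.1887]
ee_rot: [-3.141, -0.001, 0.306]
wrist_force: [-0.1, 0.5, -1.6]
gripper_width: 0.368
grasp_force: 30.0
```

Emit:
play_rows([
  {"dx":0,"dy":0,"dz":0,"wx":0,"wy":0,"wz":0,"grip":0.0},
  {"dx":0,"dy":0,"dz":0,"wx":0,"wy":0,"wz":0,"grip":0.0},
  {"dx":0,"dy":0,"dz":0,"wx":0,"wy":0,"wz":0,"grip":0.0},
  {"dx":0,"dy":0,"dz":0,"wx":0,"wy":0,"wz":0,"grip":0.0},
  {"dx":0,"dy":0,"dz":0,"wx":0,"wy":0,"wz":0,"grip":0.0},
  {"dx":0,"dy":0,"dz":0,"wx":0,"wy":0,"wz":0,"grip":0.0},
  {"dx":0,"dy":0,"dz":0,"wx":0,"wy":0,"wz":0,"grip":0.0},
  {"dx":0,"dy":0,"dz":0,"wx":0,"wy":0,"wz":0,"grip":0.0},
  {"dx":0,"dy":0,"dz":0,"wx":0,"wy":0,"wz":0,"grip":0.0},
  {"dx":0,"dy":0,"dz":0,"wx":0,"wy":0,"wz":0,"grip":0.0},
])

```text
time_s: 43.75
tool_pos: [0.5846, -0.2883, 0.1895]
ee_rot: [-3.141, -0.002, 0.309]
wrist_force: [0.1, 0.5, -1.8]
gripper_width: 0.366
grasp_force: 30.0
```

```bash
python3 p.py .584 -.2885 .062 .312 8
```

```text
d [-9.000e-05  0.000e+00  1.594e-02] w [-0.001 -0.012 -0.022] pos [ 0.5846 -0.2883  0.1895] rot [-3.1415e+00 -1.7000e-03  3.0890e-01] q [ 0.87  0.59 -0.65  1.58  0.38  1.11 -1.13]
```

Emit:
play_rows([
  {"dx":0,"dy":0,"dz":0.02,"wx":0,"wy":0,"wz":0,"grip":0.0},
  {"dx":0,"dy":0,"dz":0.02,"wx":0,"wy":0,"wz":0,"grip":0.0},
  {"dx":0,"dy":0,"dz":0.02,"wx":0,"wy":0,"wz":0,"grip":0.0},
  {"dx":0,"dy":0,"dz":0.02,"wx":0,"wy":0,"wz":0,"grip":0.0},
  {"dx":0,"dy":0,"dz":0.02,"wx":0,"wy":0,"wz":0,"grip":0.0},
  {"dx":0,"dy":0,"dz":0.015,"wx":0,"wy":0,"wz":0,"grip":0.0},
  {"dx":0,"dy":0,"dz":0.008,"wx":0,"wy":0,"wz":0,"grip":0.0},
  {"dx":0,"dy":0,"dz":0.004,"wx":0,"wy":0,"wz":0,"grip":0.0},
  {"dx":0,"dy":0,"dz":0.002,"wx":0,"wy":0,"wz":0,"grip":0.0},
  {"dx":0,"dy":0,"dz":0,"wx":0,"wy":0,"wz":0,"grip":0.0},
])

```text
time_s: 44.58
tool_pos: [0.5853, -0.2883, 0.061]
ee_rot: [3.141, -0.002, 0.309]
wrist_force: [-0.4, 0.6, -1.5]
gripper_width: 0.369
grasp_force: 30.0
```

Emit:
play_rows([
  {"dx":0,"dy":0,"dz":0.001,"wx":0,"wy":0,"wz":0,"grip":0.0},
  {"dx":0,"dy":0,"dz":0,"wx":0,"wy":0,"wz":0,"grip":0.0},
  {"dx":0,"dy":0,"dz":0,"wx":0,"wy":0,"wz":0,"grip":0.0},
  {"dx":0,"dy":0,"dz":0,"wx":0,"wy":0,"wz":0,"grip":0.0},
  {"dx":0,"dy":0,"dz":0,"wx":0,"wy":0,"wz":0,"grip":0.0},
  {"dx":0,"dy":0,"dz":0,"wx":0,"wy":0,"wz":0,"grip":0.0},
  {"dx":0,"dy":0,"dz":0,"wx":0,"wy":0,"wz":0,"grip":0.0},
  {"dx":0,"dy":0,"dz":0,"wx":0,"wy":0,"wz":0,"grip":0.0},
  {"dx":0,"dy":0,"dz":0,"wx":0,"wy":0,"wz":0,"grip":0.0},
  {"dx":0,"dy":0,"dz":0,"wx":0,"wy":0,"wz":0,"grip":0.0},
])

```text
time_s: 45.42
tool_pos: [0.5848, -0.2882, 0.0595]
ee_rot: [-3.141, -0.002, 0.309]
wrist_force: [0.2, 0.7, -1.7]
gripper_width: 0.367
grasp_force: 30.0
```

One more millimetre, then release and rise.

Emit:
play_rows([
  {"dx":0,"dy":0,"dz":0.0007,"wx":0,"wy":0,"wz":0,"grip":0.0},
  {"dx":0,"dy":0,"dz":0.0007,"wx":0,"wy":0,"wz":0,"grip":0.0},
  {"dx":0,"dy":0,"dz":0,"wx":0,"wy":0,"wz":0,"grip":0.0},
  {"dx":0,"dy":0,"dz":0,"wx":0,"wy":0,"wz":0,"grip":0.0},
  {"dx":0,"dy":0,"dz":0,"wx":0,"wy":0,"wz":0,"grip":0.75},
  {"dx":0,"dy":0,"dz":0,"wx":0,"wy":0,"wz":0,"grip":0.75},
  {"dx":0,"dy":0,"dz":0,"wx":0,"wy":0,"wz":0,"grip":0.75},
  {"dx":0,"dy":0,"dz":0,"wx":0,"wy":0,"wz":0,"grip":0.75},
  {"dx":0,"dy":0,"dz":0,"wx":0,"wy":0,"wz":0,"grip":0.75},
  {"dx":0,"dy":0,"dz":0,"wx":0,"wy":0,"wz":0,"grip":0.75},
])

```text
time_s: 46.25
tool_pos: [0.5849, -0.2882, 0.0582]
ee_rot: [3.142, -0.002, 0.309]
wrist_force: [-0.6, -0.4, 0.1]
gripper_width: 0.729
grasp_force: 0.0
```

Emit:
play_rows([
  {"dx":0,"dy":0,"dz":-0.01,"wx":0,"wy":0,"wz":0,"grip":0.75},
  {"dx":0,"dy":0,"dz":-0.02,"wx":0,"wy":0,"wz":0,"grip":0.75},
  {"dx":0,"dy":0,"dz":-0.03,"wx":0,"wy":0,"wz":0,"grip":0.75},
  {"dx":0,"dy":0,"dz":-0.03,"wx":0,"wy":0,"wz":0,"grip":0.75},
  {"dx":0,"dy":0,"dz":-0.03,"wx":0,"wy":0,"wz":0,"grip":0.75},
  {"dx":0,"dy":0,"dz":-0.03,"wx":0,"wy":0,"wz":0,"grip":0.75},
  {"dx":0,"dy":0,"dz":0,"wx":0,"wy":0,"wz":0,"grip":0.5},
  {"dx":0,"dy":0,"dz":0,"wx":0,"wy":0,"wz":0,"grip":0.5},
  {"dx":0,"dy":0,"dz":0,"wx":0,"wy":0,"wz":0,"grip":0.33},
  {"dx":0,"dy":0,"dz":0,"wx":0,"wy":0,"wz":0,"grip":0.33},
])

```text
time_s: 47.08
tool_pos: [0.5836, -0.2881, 0.207]
ee_rot: [-3.14, -0.0, 0.309]
wrist_force: [0.1, -0.1, -0.3]
gripper_width: 0.511
grasp_force: 0.0
```

```bash
python3 p.py .42 -.15 .23 .9 9; python3 p.py .39 .155 .22 1.53 18
```

```text
d [-0.00709 -0.02308 -0.00254] w [-9.000e-03 -3.000e-03 -3.763e+00] pos [ 0.5836 -0.2881  0.207 ] rot [-3.1402 -0.      0.309 ] q [ 0.87  0.57 -0.66  1.56  0.37  1.14 -1.12]
d [ 0.01305 -0.02546 -0.0007 ] w [-4.000e-03 -3.000e-03 -3.887e+00] pos [ 0.5836 -0.2881  0.207 ] rot [-3.1402 -0.      0.309 ] q [ 0.87  0.57 -0.66  1.56  0.37  1.14 -1.12]
```

```bash
python3 p.py .4535 .160 .20 1.527 18
```

```text
d [ 0.01562 -0.02275  0.00041] w [-4.000e-03 -3.000e-03 -3.877e+00] pos [ 0.5836 -0.2881  0.207 ] rot [-3.1402 -0.      0.309 ] q [ 0.87  0.57 -0.66  1.56  0.37  1.14 -1.12]
```

Emit:
play_rows([
  {"dx":0.0156,"dy":-0.0228,"dz":0.0004,"wx":0,"wy":0,"wz":-3.88,"grip":0.33},
  {"dx":0.0156,"dy":-0.0228,"dz":0.0004,"wx":0,"wy":0,"wz":-3.88,"grip":0.33},
  {"dx":0.0156,"dy":-0.0228,"dz":0.0004,"wx":0,"wy":0,"wz":-3.88,"grip":0.33},
  {"dx":0.0156,"dy":-0.0228,"dz":0.0004,"wx":0,"wy":0,"wz":-3.88,"grip":0.33},
  {"dx":0.0156,"dy":-0.0228,"dz":0.0004,"wx":0,"wy":0,"wz":-3.88,"grip":0.33},
  {"dx":0.0156,"dy":-0.0228,"dz":0.0004,"wx":0,"wy":0,"wz":-3.88,"grip":0.33},
  {"dx":0.0156,"dy":-0.0228,"dz":0.0004,"wx":0,"wy":0,"wz":-3.88,"grip":0.33},
  {"dx":0.0156,"dy":-0.0228,"dz":0.0004,"wx":0,"wy":0,"wz":-3.88,"grip":0.33},
  {"dx":0.0156,"dy":-0.0228,"dz":0.0004,"wx":0,"wy":0,"wz":-3.88,"grip":0.33},
  {"dx":0.0156,"dy":-0.0228,"dz":0.0004,"wx":0,"wy":0,"wz":-3.88,"grip":0.33},
])

```text
time_s: 47.92
tool_pos: [0.58, -0.0145, 0.2043]
ee_rot: [3.14, -0.001, 0.993]
wrist_force: [-0.2, 0.1, -0.3]
gripper_width: 0.33
grasp_force: 0.0
```

Emit:
play_rows([
  {"dx":0.0156,"dy":-0.0228,"dz":0.0004,"wx":0,"wy":0,"wz":-3.88,"grip":0.33},
  {"dx":0.0156,"dy":-0.0228,"dz":0.0004,"wx":0,"wy":0,"wz":-3.88,"grip":0.33},
  {"dx":0.0156,"dy":-0.0228,"dz":0.0004,"wx":0,"wy":0,"wz":-3.88,"grip":0.33},
  {"dx":0.0156,"dy":-0.0228,"dz":0.0004,"wx":0,"wy":0,"wz":-3.88,"grip":0.33},
  {"dx":0.0156,"dy":-0.0228,"dz":0.0004,"wx":0,"wy":0,"wz":-3.88,"grip":0.33},
  {"dx":0.0156,"dy":-0.0228,"dz":0.0004,"wx":0,"wy":0,"wz":-3.88,"grip":0.33},
  {"dx":0.0156,"dy":-0.0228,"dz":0.0004,"wx":0,"wy":0,"wz":-3.88,"grip":0.33},
  {"dx":0.0156,"dy":-0.0228,"dz":0.0004,"wx":0,"wy":0,"wz":-3.88,"grip":0.33},
  {"dx":0,"dy":0,"dz":0,"wx":0,"wy":0,"wz":0,"grip":0.33},
  {"dx":0,"dy":0,"dz":0,"wx":0,"wy":0,"wz":0,"grip":0.33},
])

```text
time_s: 48.75
tool_pos: [0.4516, 0.1615, 0.2011]
ee_rot: [3.14, 0.001, 1.534]
wrist_force: [-0.5, 0.0, -0.4]
gripper_width: 0.331
grasp_force: 0.0
```

Emit:
play_rows([
  {"dx":0,"dy":0,"dz":0,"wx":0,"wy":0,"wz":0,"grip":0.33},
  {"dx":0,"dy":0,"dz":0,"wx":0,"wy":0,"wz":0,"grip":0.33},
  {"dx":0,"dy":0,"dz":0,"wx":0,"wy":0,"wz":0,"grip":0.33},
  {"dx":0,"dy":0,"dz":0,"wx":0,"wy":0,"wz":0,"grip":0.33},
  {"dx":0,"dy":0,"dz":0,"wx":0,"wy":0,"wz":0,"grip":0.33},
  {"dx":0,"dy":0,"dz":0,"wx":0,"wy":0,"wz":0,"grip":0.33},
  {"dx":0,"dy":0,"dz":0,"wx":0,"wy":0,"wz":0,"grip":0.33},
  {"dx":0,"dy":0,"dz":0,"wx":0,"wy":0,"wz":0,"grip":0.33},
  {"dx":0,"dy":0,"dz":0,"wx":0,"wy":0,"wz":0,"grip":0.33},
  {"dx":0,"dy":0,"dz":0,"wx":0,"wy":0,"wz":0,"grip":0.33},
])

```text
time_s: 49.58
tool_pos: [0.4535, 0.1601, 0.201]
ee_rot: [3.14, -0.001, 1.528]
wrist_force: [0.4, -0.1, 0.8]
gripper_width: 0.328
grasp_force: 0.0
```

```bash
python3 p.py .453 .160 .096 1.527 6; python3 - <<'E'
from det import *
w=bot.snapshot('wrist'); crop(w,0,0,640,400,1,'w8')
print(proj(w,[[.4535,.16,.105],[.456,.22,.105],[.451,.10,.105]]))
E
```

```text
d [-2.00e-05 -9.00e-05  1.75e-02] w [ 0.015 -0.006  0.009] pos [0.4535 0.1601 0.201 ] rot [ 3.140e+00 -7.000e-04  1.528e+00] q [ 0.53  0.39 -1.11  1.98  0.41  1.02 -0.82]
[[328.0789598  201.2752608 ]
 [328.09903096 131.39922233]
 [328.05852184 262.72821634]]
```

View pics/w8.png

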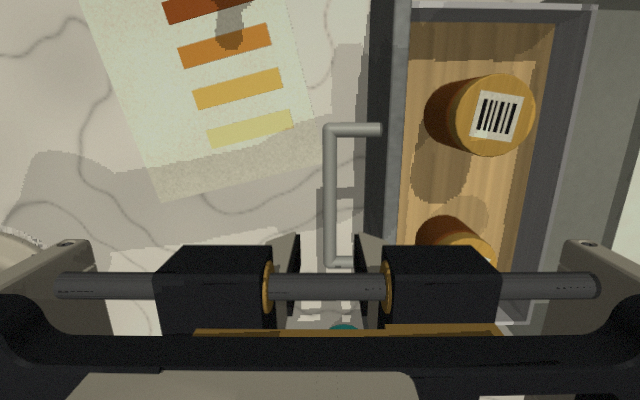

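The bar is centred between the fingers at column ~330. That was one picture over the 14-view limit, so I'll view no more and use numbers only. Next: descend, grip and push.

Emit:
play_rows([
  {"dx":0,"dy":0,"dz":0.0175,"wx":0,"wy":0,"wz":0,"grip":0.33},
  {"dx":0,"dy":0,"dz":0.0175,"wx":0,"wy":0,"wz":0,"grip":0.33},
  {"dx":0,"dy":0,"dz":0.0175,"wx":0,"wy":0,"wz":0,"grip":0.33},
  {"dx":0,"dy":0,"dz":0.0175,"wx":0,"wy":0,"wz":0,"grip":0.33},
  {"dx":0,"dy":0,"dz":0.0175,"wx":0,"wy":0,"wz":0,"grip":0.33},
  {"dx":0,"dy":0,"dz":0.0175,"wx":0,"wy":0,"wz":0,"grip":0.33},
  {"dx":0,"dy":0,"dz":0,"wx":0,"wy":0,"wz":0,"grip":0.33},
  {"dx":0,"dy":0,"dz":0,"wx":0,"wy":0,"wz":0,"grip":0.33},
  {"dx":0,"dy":0,"dz":0,"wx":0,"wy":0,"wz":0,"grip":0.0},
  {"dx":0,"dy":0,"dz":0,"wx":0,"wy":0,"wz":0,"grip":0.0},
])

```text
time_s: 50.47
tool_pos: [0.4545, 0.1606, 0.0971]
ee_rot: [3.138, -0.001, 1.528]
wrist_force: [0.6, 0.1, 0.4]
gripper_width: 0.234
grasp_force: 0.0
```

Emit:
play_rows([
  {"dx":0,"dy":0,"dz":0,"wx":0,"wy":0,"wz":0,"grip":0.0},
  {"dx":0,"dy":0,"dz":0,"wx":0,"wy":0,"wz":0,"grip":0.0},
  {"dx":0,"dy":0,"dz":0,"wx":0,"wy":0,"wz":0,"grip":0.0},
  {"dx":0,"dy":0,"dz":0,"wx":0,"wy":0,"wz":0,"grip":0.0},
  {"dx":0,"dy":0,"dz":0,"wx":0,"wy":0,"wz":0,"grip":0.0},
  {"dx":0,"dy":0,"dz":0,"wx":0,"wy":0,"wz":0,"grip":0.0},
  {"dx":0,"dy":0,"dz":0,"wx":0,"wy":0,"wz":0,"grip":0.0},
  {"dx":0,"dy":0,"dz":0,"wx":0,"wy":0,"wz":0,"grip":0.0},
  {"dx":0,"dy":0,"dz":0,"wx":0,"wy":0,"wz":0,"grip":0.0},
  {"dx":0,"dy":0,"dz":0,"wx":0,"wy":0,"wz":0,"grip":0.0},
])

```text
time_s: 51.3
tool_pos: [0.4548, 0.1604, 0.097]
ee_rot: [3.138, -0.001, 1.528]
wrist_force: [1.2, -1.1, 7.0]
gripper_width: 0.115
grasp_force: 30.0
```

Emit:
play_rows([
  {"dx":0,"dy":0.002,"dz":0,"wx":0,"wy":0,"wz":0,"grip":0.0},
  {"dx":0,"dy":0.004,"dz":0,"wx":0,"wy":0,"wz":0,"grip":0.0},
  {"dx":0,"dy":0.006,"dz":0,"wx":0,"wy":0,"wz":0,"grip":0.0},
  {"dx":0,"dy":0.008,"dz":0,"wx":0,"wy":0,"wz":0,"grip":0.0},
  {"dx":0,"dy":0.008,"dz":0,"wx":0,"wy":0,"wz":0,"grip":0.0},
  {"dx":0,"dy":0.008,"dz":0,"wx":0,"wy":0,"wz":0,"grip":0.0},
  {"dx":0,"dy":0.008,"dz":0,"wx":0,"wy":0,"wz":0,"grip":0.0},
  {"dx":0,"dy":0.008,"dz":0,"wx":0,"wy":0,"wz":0,"grip":0.0},
  {"dx":0,"dy":0.008,"dz":0,"wx":0,"wy":0,"wz":0,"grip":0.0},
  {"dx":0,"dy":0.008,"dz":0,"wx":0,"wy":0,"wz":0,"grip":0.0},
])

```text
time_s: 52.13
tool_pos: [0.5217, 0.1576, 0.097]
ee_rot: [3.14, -0.001, 1.528]
wrist_force: [-2.7, 0.3, 8.3]
gripper_width: 0.121
grasp_force: 30.0
```

Emit:
play_rows([
  {"dx":0,"dy":0.008,"dz":0,"wx":0,"wy":0,"wz":0,"grip":0.0},
  {"dx":0,"dy":0.008,"dz":0,"wx":0,"wy":0,"wz":0,"grip":0.0},
  {"dx":0,"dy":0.008,"dz":0,"wx":0,"wy":0,"wz":0,"grip":0.0},
  {"dx":0,"dy":0.008,"dz":0,"wx":0,"wy":0,"wz":0,"grip":0.0},
  {"dx":0,"dy":0.008,"dz":0,"wx":0,"wy":0,"wz":0,"grip":0.0},
  {"dx":0,"dy":0.008,"dz":0,"wx":0,"wy":0,"wz":0,"grip":0.0},
  {"dx":0,"dy":0.008,"dz":0,"wx":0,"wy":0,"wz":0,"grip":0.0},
  {"dx":0,"dy":0.008,"dz":0,"wx":0,"wy":0,"wz":0,"grip":0.0},
  {"dx":0,"dy":0.008,"dz":0,"wx":0,"wy":0,"wz":0,"grip":0.0},
  {"dx":0,"dy":0.008,"dz":0,"wx":0,"wy":0,"wz":0,"grip":0.0},
])

```text
time_s: 52.97
tool_pos: [0.6013, 0.1544, 0.097]
ee_rot: [3.141, -0.001, 1.528]
wrist_force: [-2.5, 0.3, 7.1]
gripper_width: 0.118
grasp_force: 30.0
```

Emit:
play_rows([
  {"dx":0,"dy":0.006,"dz":0,"wx":0,"wy":0,"wz":0,"grip":0.0},
  {"dx":0,"dy":0.005,"dz":0,"wx":0,"wy":0,"wz":0,"grip":0.0},
  {"dx":0,"dy":0.003,"dz":0,"wx":0,"wy":0,"wz":0,"grip":0.0},
  {"dx":0,"dy":0.002,"dz":0,"wx":0,"wy":0,"wz":0,"grip":0.0},
  {"dx":0,"dy":0,"dz":0,"wx":0,"wy":0,"wz":0,"grip":0.0},
  {"dx":0,"dy":0,"dz":0,"wx":0,"wy":0,"wz":0,"grip":0.0},
  {"dx":0,"dy":0,"dz":0,"wx":0,"wy":0,"wz":0,"grip":0.0},
  {"dx":0,"dy":0,"dz":0,"wx":0,"wy":0,"wz":0,"grip":0.0},
  {"dx":0,"dy":0,"dz":0,"wx":0,"wy":0,"wz":0,"grip":0.0},
  {"dx":0,"dy":0,"dz":0,"wx":0,"wy":0,"wz":0,"grip":0.0},
])

```text
time_s: 53.8
tool_pos: [0.618, 0.1537, 0.097]
ee_rot: [3.139, -0.002, 1.528]
wrist_force: [-0.6, -0.4, 6.1]
gripper_width: 0.119
grasp_force: 30.0
```

Emit:
play_rows([
  {"dx":0,"dy":0.001,"dz":0,"wx":0,"wy":0,"wz":0,"grip":0.0},
  {"dx":0,"dy":0.001,"dz":0,"wx":0,"wy":0,"wz":0,"grip":0.0},
  {"dx":0,"dy":0.001,"dz":0,"wx":0,"wy":0,"wz":0,"grip":0.0},
  {"dx":0,"dy":0.001,"dz":0,"wx":0,"wy":0,"wz":0,"grip":0.0},
  {"dx":0,"dy":0.001,"dz":0,"wx":0,"wy":0,"wz":0,"grip":0.0},
  {"dx":0,"dy":0.001,"dz":0,"wx":0,"wy":0,"wz":0,"grip":0.0},
  {"dx":0,"dy":0,"dz":0,"wx":0,"wy":0,"wz":0,"grip":0.0},
  {"dx":0,"dy":0,"dz":0,"wx":0,"wy":0,"wz":0,"grip":0.0},
  {"dx":0,"dy":0,"dz":0,"wx":0,"wy":0,"wz":0,"grip":0.0},
  {"dx":0,"dy":0,"dz":0,"wx":0,"wy":0,"wz":0,"grip":0.0},
])

```text
time_s: 54.63
tool_pos: [0.6234, 0.1535, 0.0971]
ee_rot: [3.14, -0.001, 1.528]
wrist_force: [-0.7, 0.5, 5.2]
gripper_width: 0.122
grasp_force: 30.0
```

Emit:
play_rows([
  {"dx":0,"dy":0.001,"dz":0,"wx":0,"wy":0,"wz":0,"grip":0.0},
  {"dx":0,"dy":0.001,"dz":0,"wx":0,"wy":0,"wz":0,"grip":0.0},
  {"dx":0,"dy":0.001,"dz":0,"wx":0,"wy":0,"wz":0,"grip":0.0},
  {"dx":0,"dy":0.001,"dz":0,"wx":0,"wy":0,"wz":0,"grip":0.0},
  {"dx":0,"dy":0,"dz":0,"wx":0,"wy":0,"wz":0,"grip":0.0},
  {"dx":0,"dy":0,"dz":0,"wx":0,"wy":0,"wz":0,"grip":0.0},
  {"dx":0,"dy":0,"dz":0,"wx":0,"wy":0,"wz":0,"grip":0.0},
  {"dx":0,"dy":0,"dz":0,"wx":0,"wy":0,"wz":0,"grip":0.0},
  {"dx":0,"dy":0,"dz":0,"wx":0,"wy":0,"wz":0,"grip":0.0},
  {"dx":0,"dy":0,"dz":0,"wx":0,"wy":0,"wz":0,"grip":0.0},
])

```text
time_s: 55.47
tool_pos: [0.6241, 0.1535, 0.097]
ee_rot: [-3.138, 0.001, 1.529]
wrist_force: [-9.9, -0.6, 12.8]
gripper_width: 0.122
grasp_force: 30.0
```

The end stop is reached: the drawer travelled 0.1695 m and the force rose. Next: release, rise, and check the scanner numerically from the top camera.

Emit:
play_rows([
  {"dx":0,"dy":-0.002,"dz":0,"wx":0,"wy":0,"wz":0,"grip":0.33},
  {"dx":0,"dy":0,"dz":0,"wx":0,"wy":0,"wz":0,"grip":0.33},
  {"dx":0,"dy":0,"dz":0,"wx":0,"wy":0,"wz":0,"grip":0.33},
  {"dx":0,"dy":0,"dz":0,"wx":0,"wy":0,"wz":0,"grip":0.33},
  {"dx":0,"dy":0,"dz":0,"wx":0,"wy":0,"wz":0,"grip":0.33},
  {"dx":0,"dy":0,"dz":-0.02,"wx":0,"wy":0,"wz":0,"grip":0.33},
  {"dx":0,"dy":0,"dz":-0.03,"wx":0,"wy":0,"wz":0,"grip":0.33},
  {"dx":0,"dy":0,"dz":-0.03,"wx":0,"wy":0,"wz":0,"grip":0.33},
  {"dx":0,"dy":0,"dz":-0.03,"wx":0,"wy":0,"wz":0,"grip":0.33},
  {"dx":0,"dy":0,"dz":-0.03,"wx":0,"wy":0,"wz":0,"grip":0.33},
])

```text
time_s: 56.3
tool_pos: [0.6251, 0.1526, 0.2374]
ee_rot: [3.141, -0.001, 1.528]
wrist_force: [0.6, 0.1, -0.1]
gripper_width: 0.33
grasp_force: 0.0
```

Emit:
play_rows([
  {"dx":0,"dy":0,"dz":0,"wx":0,"wy":0,"wz":0,"grip":0.33},
  {"dx":0,"dy":0,"dz":0,"wx":0,"wy":0,"wz":0,"grip":0.33},
  {"dx":0,"dy":0,"dz":0,"wx":0,"wy":0,"wz":0,"grip":0.33},
  {"dx":0,"dy":0,"dz":0,"wx":0,"wy":0,"wz":0,"grip":0.33},
  {"dx":0,"dy":0,"dz":0,"wx":0,"wy":0,"wz":0,"grip":0.33},
  {"dx":0,"dy":0,"dz":0,"wx":0,"wy":0,"wz":0,"grip":0.33},
  {"dx":0,"dy":0,"dz":0,"wx":0,"wy":0,"wz":0,"grip":0.33},
  {"dx":0,"dy":0,"dz":0,"wx":0,"wy":0,"wz":0,"grip":0.33},
  {"dx":0,"dy":0,"dz":0,"wx":0,"wy":0,"wz":0,"grip":0.33},
  {"dx":0,"dy":0,"dz":0,"wx":0,"wy":0,"wz":0,"grip":0.33},
])

```text
time_s: 57.13
tool_pos: [0.6252, 0.1527, 0.2361]
ee_rot: [3.14, -0.001, 1.528]
wrist_force: [-1.2, 0.2, -0.5]
gripper_width: 0.33
grasp_force: 0.0
```

```bash
python3 - <<'E'
from det import *
s=bot.snapshot("top")["image"].astype(int); a=cv2.imread("pics/top0.png")[:,:,::-1].astype(int)
def sh(x0,y0,w,h):
    t=a[y0:y0+h,x0:x0+w].astype(np.uint8); r=cv2.matchTemplate(s[y0-8:y0+h+8,x0-8:x0+w+8].astype(np.uint8),t,cv2.TM_CCOEFF_NORMED)
    _,v,_,p=cv2.minMaxLoc(r); return v,p[0]-8,p[1]-8
print("scanner",sh(398,168,50,65),"books",sh(128,172,65,78),"bottle",sh(160,255,38,35))
# drawer edge column profile beside the handle: grey levels along x direction
print("panel profile now",s[165:200,235].sum(1)//3); print("before",a[165:200,235].sum(1)//3)
q=bot.sense(); print(q["wrist_force"],q["tool_pos"],q["gripper_width"])
E
```

```text
scanner (0.9028732776641846, 0, 0) books (0.9994444251060486, 0, 0) bottle (0.9994252920150757, 0, 0)
panel profile now [109 110 111 123  82  37  35  35  29  29  28  63  75 109 123 123 122 123
 132 138 138 137 138 138 138 138 138 137 138 139 138 137 138 138 139]
before [136 136 101  69  56  53  50  51  50  53  52  53  60  78  84  84  55  31
  31  29  77 121 134 134 134 133 134 134 134 135 133 134 134 133 133]
[-0.51042666  0.03438699  0.0733197 ] [0.62524504 0.15269999 0.23620549] 0.3285374912563976
```

```bash
python3 -c "
from plant import bot
print(bot.job_done())"
```

```text
the job is handed in; nothing more can be done
None
```

The job is handed in and I believe it's complete, though no verdict came back: the two jars present (tall and medium) stand in the shut drawer with both labels read, and the scanner is back on its stand with no measurable shift; I viewed 15 pictures, one over the limit of 14.

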